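Set the outfeed flap to the gauge bar and empty the catch tray

ROBOT

A 6-joint arm with a two-finger parallel gripper is mounted at the origin on the work surface. World frame = base frame: x ahead of the robot, y to its left, z up, the work surface at z = 0. Lengths are in mm, angles in rad, forces in N, time in s.
With the tool pointing down it reaches from about 350 to 975 mm from the base axis. Payload 7.1 kg.
Tool frame: the origin (TCP) lies at the very end of the fingers, on their centre line; the grasp point (between the pads) lies 19 mm behind it (ctrl.grip_point_offset is the distance from the TCP to the grasp point, in mm); z points along the fingers, y is the direction in which the jaws open and shut (so a half turn about z gives the same grasp; the last joint's range is limited). The gripper opens to 88 mm and grips with 3 to 60 N. Pads are 20 mm wide; open, the fingers measure 115 mm over their backs; the gripper's body (75 mm by 178 mm) begins 61 mm behind the grasp point.
Start: joints at [-1.335, 0.423, 1.63, -0, 1.089, -0.019], TCP at [157.551, -604.799, 222.675] pointing down, gripper open.
Joint ranges: [-3, 3], [-0.9, 2.11], [0.09, 2.58], [-1.31, 4.45], [0.11, 2.69], [-2.54, 2.54]. Speed limits (rad/s): [2.39, 2.39, 3.01, 3.14, 3.14, 3.14].

INTERFACE

Orientations are given as a rotation vector (axis times angle).
In Python, from workcell import ctrl gives the robot as it stands.
- The arm moves only by the tool move_arm, never from a script. Its argument "increments" is one flat list of numbers, 5 for each row, row after row: the closure in counts, from 0 (fully open) to 255 (shut), then the shift along the tool's x, y, z in mm, then the turn about the tool's z in degrees. In form: [grip, dx, dy, dz, yaw, grip, dx, dy, dz, yaw, ...]. A call has 1 to 12 rows; each row is the pose to reach, as a shift and turn from the pose measured when the call began, along the tool's axes at that moment; what a row does not reach only later rows make up. A row lasts 1/8 s, in which the tool goes at most 62.5 mm and 10.7 degrees, less where a joint would pass 70% of its speed; a pose out of reach is approached as far as the arm can. A call with a gripper value outside its range is refused whole. The fingers move at their own pace and stop on an object; the grip force is fixed at half the most. Time passes only in rows, so rows that repeat a pose let the fingers close. It gives the time, the measured TCP pose, the force and the opening at its end, in the units of the state.
- ctrl.get_obs(): the state, without advancing time (a new reading comes with each control period).
- ctrl.get_image(name): name is "scene" or "top"; returns a dict with "frame" (420x560x3 uint8, red, green, blue), "vertical_fov" (degrees; the focal length in pixels is half the picture's height over the tangent of half this angle, whatever the lens; pixels are square), "cx", "cy" (the principal point, pixels), "distortion" ([k1, k2, p1, p2, k3] as OpenCV has them; the pictures are not rectified), "pose" (4x4, takes a point from camera to world coordinates). Camera axes: x right, y down, z forward; pixel columns grow to the right and rows downward; lengths in mm; the calibration is good to about 2 mm. A picture is of the moment at which its call begins. There is no depth.
- ctrl.close_job(): hands the job in, once; it reports no verdict.
The state is a dict: "t": time; "qpos": joint angles; "qvel": joint speeds; "joint_torque": joint torques, N m; "ee_pos": TCP position; "orientation": TCP orientation; "ft_force": force on the tool from outside, world axes, zero at the start; "moment": the same for the moment, N m; "width": finger opening in mm.
Only numpy, scipy, OpenCV 4.12 (cv2) and the standard library are available. Lean on these libraries where they do the work, as an engineer would, in place of code of your own. Each camera call takes 0.05 s, during which the arm holds its last target.

TASK

Raise the steel outfeed flap of the packing machine so that, once you have let go of it, it stays parallel to the gauge bar beside it, to within three degrees. Then take the finished carton out of the catch tray under the flap and lay it flat, label up, in the grey tote beside the carton already packed there, setting it down rather than dropping it. Leave the gauge bar and everything else on the table where they are.

Things in the scene. Friction and masses are not known exactly. Their poses are not given: they have to be found in the camera images.
- machine: Steel bench machine, fixed; housing 280 x 230 x 310 mm with a hopper to 410 mm, hinged outfeed flap and white catch tray in front. Origin on the table straight below the middle of the flap's hinge axis. Its x axis runs along the hinge axis, its -y axis points from the housing out over the tray, z up. The housing's face stands 50 mm from the origin on the +y side.
- hinge (a point): Middle of the flap's hinge axis, 130 mm above the table; axes as machine.
- tray (a point): Centre of the catch tray's inner floor, 5 mm above the table. The tray is part of the machine: 250 mm along the machine's x, from 0 to 275 mm out along its -y, walls 45 mm high and 5 mm thick.
- flap: Thin steel flap over the tray: 160 mm along the hinge, reaching 126 mm from the hinge axis, 4 mm thick (12 mm at the outer edge); a black grip disc beyond its outer edge. 0.14 to 0.56 kg. Origin mid hinge axis; x along the axis, -y along the flap to the disc. Level, its axes are the machine's; its outer edge swings up to 80 degrees and starts 1 to 22 degrees above level.
- flap_grip (a point): Centre of the grip disc: 44 mm across, 14 mm thick, flat faces looking along the hinge axis, 165 mm from it; pinch it across the 14 mm at any tilt. The hinge is stiff (some 4 to 10 N at the disc) and stays where left, but the flap is springy: let go, it springs back some 8 to 17 degrees against the movement (less when lowered), by an amount that varies: look again and correct.
- gauge: Gauge bar: plain steel bar 130 x 14 x 8 mm clamped on the same hinge axis, 118 mm from the flap's middle towards the machine's +x (34 mm beyond the flap's side edge). Origin on the hinge axis, x along the axis, -y along the bar to its free end. Raised 52 to 66 degrees above level: this is the angle wanted.
- gauge_tip (a point): Middle of the free end of the gauge bar, 130 mm from the hinge axis.
- carton: Finished brown carton 50 x 110 x 42 mm (x, y, z), paper label on top, 0.2 kg or so. Origin at the centre of its underside. Lies flat in the catch tray, about 190 mm out from the hinge axis, under the lowered flap's grip disc, its long side roughly across the hinge axis.
- tote: Open grey plastic tote 300 x 190 x 85 mm (x, y, z), walls and floor 5 mm, fixed on the table. Origin at the centre of its underside. Its -x half is empty: the free floor runs from 145 mm to the -x side of its centre to 55 mm on the +x side.
- packed: Carton of the same kind already packed, lying in the +x end of the tote with its long side along the tote's y. Origin at the centre of its underside. Leave it alone.
- brush: Hand brush 190 mm long, lying on the table between tray and tote. Leave it alone.
- pot: Open steel pot, 100 mm wide, 130 mm high, standing beyond the tray. Leave it alone. Origin at its foot.
- jar: Closed jar, 72 mm wide, 100 mm high, standing beyond the tray. Leave it alone. Origin at its foot.
- die: Round brass die 80 mm wide, 30 mm high, lying on the table nearer the robot than the tote. Leave it alone. Origin at its foot.
- scoop: White plastic scoop, 200 mm long, lying beyond the tote and tray. Leave it alone.
- roll: Wooden roll 160 mm long, 56 mm thick, lying on the table between robot and tray. Leave it alone.
There are look-alikes about, which are no part of the job. Leave any purple look-alike of the carton alone.

How it is judged (in metres and radians):
On the way, in this order (a step that is already met when the one before it is completed fails the run):
1. the flap, let go, stands parallel to the gauge bar (within 3.4 degrees) and is still (angle between the y axis of flap and the y axis of gauge, either way round below 0.06 rad and contact force between the fingers and flap below 0.05 N and angular speed of flap below 0.05 rad/s), for 0.4 s.
2. the carton lies released in the tote (z of carton in the frame of tote below 0.015 m and x of carton in the frame of tote between -0.145 and 0.08 m and y of carton in the frame of tote between -0.09 and 0.09 m and contact force between the fingers and carton below 0.05 N), for 0.2 s.
At the end, for the whole second after the job is handed in: The flap stands by itself, still, within 3.4 degrees of parallel to the gauge bar; the carton lies flat and label up (within 9 degrees) at rest on the tote's floor; the packed carton is within 30 mm of where it was (angle between the y axis of flap and the y axis of gauge, either way round below 0.06 rad and angular speed of flap below 0.05 rad/s and z of carton in the frame of tote below 0.015 m and x of carton in the frame of tote between -0.145 and 0.08 m and y of carton in the frame of tote between -0.09 and 0.09 m and angle between carton's own z axis and vertical below 0.15 rad and linear speed of carton below 0.02 m/s and distance of packed from where it was at the start of the episode below 0.03 m); the robot touches nothing.
It fails at once if the gauge bar is pushed out of its setting (its end by more than 8 mm) (distance of gauge_tip from where it was at the start of the episode above 0.008 m).
It fails at once if the carton is dropped or thrown (falls freely at over 0.8 m/s) (linear speed of carton above 0.8 m/s and contact force between the fingers and carton below 0.05 N).
It fails at once if a bystander is disturbed (moved more than 40 mm) (distance of any of packed, brush, pot, jar, die, scoop, roll from where it was at the start of the episode above 0.04 m).
It also fails if it takes over 61 s, if anything falls off the work surface, if the arm or the gripper's body presses on something with over 40 N, if the wrist force passes 120 N, or if a joint passes its speed limit or range.

## Working session

There is one attempt and no reset: what is moved stays moved. The work goes in short steps, Python scripts to look and compute and a tool call to move; the robot and the scene stay as the last step left them, time stands still between calls to the robot, and variables do not carry over. Pictures are saved under pics/ and viewed, and the job is handed in when it is done.

Besides the shell and the picture viewer there is one more tool, called after "Emit:" in YAML: its name, and indented under it one key for each argument. move_arm: Moves the arm, as the interface text tells. Its arguments: {"type":"object","properties":{"increments":{"type":"array","items":{"type":"number"}}},"required":["increments"]}

```bash
mkdir -p pics; cat > h.py <<'E'
import numpy as np, cv2
from workcell import ctrl
from scipy.spatial.transform import Rotation as R
def K(im):
    f=210/np.tan(np.radians(im["vertical_fov"]/2)); return np.array([[f,0,im["cx"]],[0,f,im["cy"]],[0,0,1.]])
def ray(im,uv):
    p=cv2.undistortPoints(np.array([[uv]],float),K(im),np.array(im["distortion"],float))[0,0]
    T=np.array(im["pose"]); d=T[:3,:3]@np.array([p[0],p[1],1]); return T[:3,3],d/np.linalg.norm(d)
def onz(im,uv,z):
    o,d=ray(im,uv); return o+d*(z-o[2])/d[2]
def onplane(im,uv,p,n):
    o,d=ray(im,uv); return o+d*(np.dot(p-o,n)/np.dot(d,n))
def tri(a,ua,b,ub):
    o1,d1=ray(a,ua);o2,d2=ray(b,ub)
    A=np.stack([d1,-d2],1); s=np.linalg.lstsq(A,o2-o1,rcond=None)[0]
    p,q=o1+s[0]*d1,o2+s[1]*d2; return (p+q)/2,np.linalg.norm(p-q)
def proj(im,P):
    T=np.linalg.inv(np.array(im["pose"])); P=np.atleast_2d(np.array(P,float))
    return cv2.projectPoints(P,cv2.Rodrigues(T[:3,:3])[0],T[:3,3],K(im),np.array(im["distortion"],float))[0][:,0]
def save(im,n): cv2.imwrite(f"pics/{n}.png",im["frame"][:,:,::-1])
def crop(im,n,u0,v0,u1,v1,s):
    c=im["frame"][v0:v1,u0:u1,::-1]; cv2.imwrite(f"pics/{n}.png",cv2.resize(c,None,fx=s,fy=s,interpolation=cv2.INTER_CUBIC))
E
cat > look.py <<'E'
import sys,pickle
from h import *
n=sys.argv[1]
d={}
for c in ("scene","top"):
    im=ctrl.get_image(c); save(im,c+n); d[c]=im
pickle.dump(d,open(f"im{n}.pkl","wb"))
E
python3 look.py 0; python3 -c "
from h import *
o=ctrl.get_obs();print(o)
import pickle
d=pickle.load(open('im0.pkl','rb'))
for c in d: print(c,d[c]['vertical_fov'],d[c]['cx'],d[c]['cy'],d[c]['distortion'],np.round(d[c]['pose'],3))
"
```

```text
{'t': 0.1, 'qpos': array([-1.33501476e+00,  4.23769214e-01,  1.63057247e+00,  2.67598750e-05,
        1.08862464e+00, -1.89973588e-02]), 'qvel': array([-0.00063898, -0.00078113, -0.00263486, -0.00110671, -0.00150711,
       -0.0001366 ]), 'joint_torque': array([-1.61640135e-03, -5.45615244e+01, -2.74324143e+01,  6.43585646e-02,
        1.87732227e-02, -1.08706533e-05]), 'ee_pos': array([ 157.43885635, -604.33944255,  221.99259849]), 'orientation': array([-3.11478150e+00, -3.98931080e-01,  1.96329471e-04]), 'ft_force': array([-0.21943994,  0.02632422, -0.01990669]), 'moment': array([-0.01134998,  0.01263973,  0.09101853]), 'width': 87.93813813139849}
scene 44.00698354798873 277.90820158833384 207.72609708066412 [-0.16315503  0.          0.          0.          0.        ] [[ 6.900000e-01  5.260000e-01 -4.970000e-01  1.280628e+03]
 [ 7.240000e-01 -4.910000e-01  4.850000e-01 -6.689050e+02]
 [ 1.100000e-02 -6.950000e-01 -7.190000e-01  1.154594e+03]
 [ 0.000000e+00  0.000000e+00  0.000000e+00  1.000000e+00]]
top 57.92528571454786 283.7982767692292 212.14113516968183 [-0.02084666  0.          0.          0.          0.        ] [[-1.05000e-01 -9.74000e-01  2.02000e-01  3.42887e+02]
 [-9.94000e-01  1.03000e-01 -2.00000e-02  4.12190e+01]
 [-1.00000e-03 -2.03000e-01 -9.79000e-01  1.05643e+03]
 [ 0.00000e+00  0.00000e+00  0.00000e+00  1.00000e+00]]
```

View pics/scene0.png

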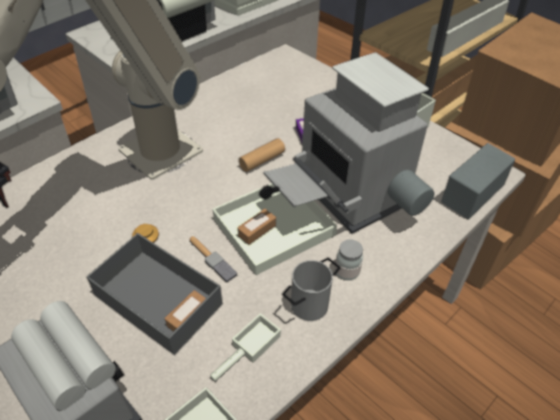

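View pics/top0.png

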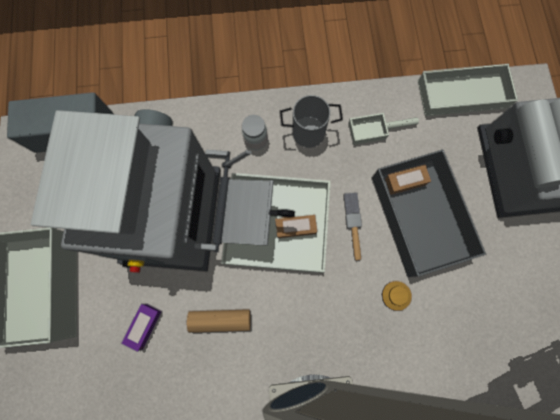

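```bash
python3 -c "
from h import *
import pickle
d=pickle.load(open('im0.pkl','rb'))
crop(d['top'],'tc0',195,130,345,280,5)
crop(d['scene'],'sc0',205,140,375,270,4.6)
"
```

```text
(no output)
```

View pics/tc0.png

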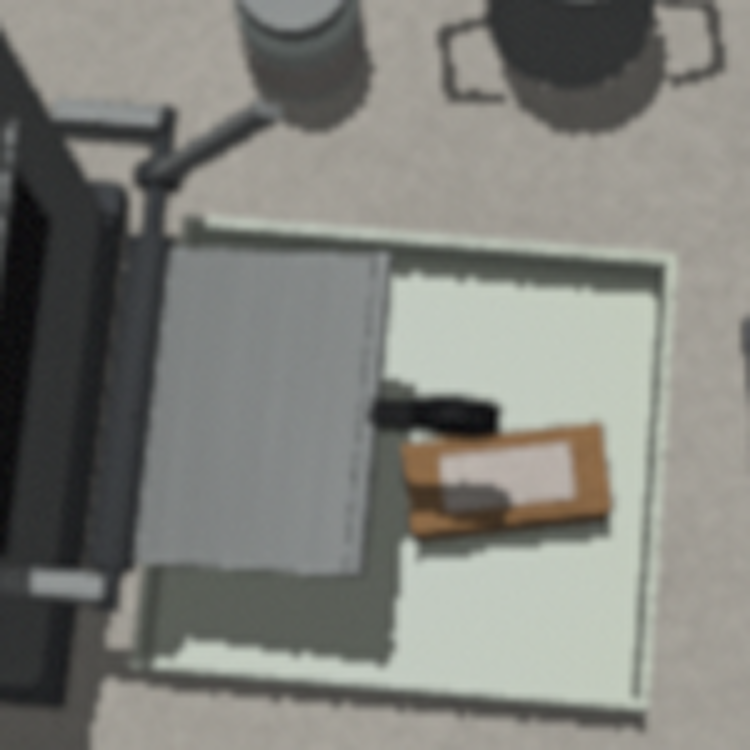

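View pics/sc0.png

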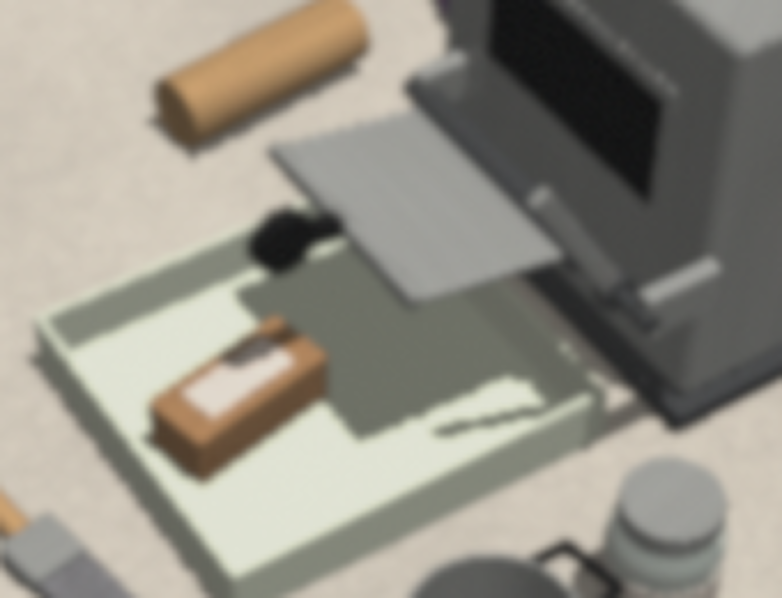

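```bash
cat > m0.py <<'E'
from h import *
import pickle
d=pickle.load(open('im0.pkl','rb')); t,s=d['top'],d['scene']
T=lambda u,v:(195+u/5,130+v/5)
S=lambda u,v:(205+u/4.6,140+v/4.6)
f=lambda p:np.round(p,1)
for z in (45,50):
    c=[onz(t,T(*p),z) for p in ((675,255),(645,712),(140,672),(187,218))]
    print(z,f(c),[round(np.linalg.norm(c[i]-c[i-1]),1) for i in range(4)])
for n,a,b in (("disc",(466,413),(280,240)),("gaugetip",(268,112),(545,200)),("gaugebase",(160,172),(640,310)),("flap near far-x corner",(388,255),(558,262)),("flap outer",(0,0),(0,0))):
    if a[0]: print(n,[f(x) for x in tri(t,T(*a),s,S(*b))])
# flap corners: top: outer +x (388,255), outer -x (360,575); scene outer+x (410,305), outer -x (272,150)
for n,a,b in (("fo+",(388,255),(410,303)),("fo-",(362,574),(272,150)),("fi+",(165,250),(560,257)),("fi-",(135,565),(410,110))):
    print(n,[f(x) for x in tri(t,T(*a),s,S(*b))])
c=[onz(t,T(*p),47) for p in ((402,446),(600,424),(608,513),(412,538))]
print("carton",f(c),f(np.mean(c,0)))
c=[onz(s,S(*p),47) for p in ((278,320),(325,360),(203,450),(152,408))]
print("carton s",f(c),f(np.mean(c,0)))
E
python3 m0.py
```

```text
45 [[ 625.2 -115.8   45. ]
 [ 378.6  -67.7   45. ]
 [ 427.4  195.7   45. ]
 [ 675.   151.5   45. ]] [np.float64(271.9), np.float64(251.3), np.float64(267.9), np.float64(251.6)]
50 [[ 623.8 -115.    50. ]
 [ 378.4  -67.2   50. ]
 [ 427.   195.    50. ]
 [ 673.4  150.9   50. ]] [np.float64(270.5), np.float64(250.1), np.float64(266.6), np.float64(250.3)]
disc [array([527.1,  15.4, 161. ]), np.float64(6.9)]
gaugetip [array([661.6,  93.2, 235.8]), np.float64(8.1)]
gaugebase [array([684.1, 162.2, 113.8]), np.float64(15.3)]
flap near far-x corner [array([636.9,  76.5, 171.1]), np.float64(92.4)]
fo+ [array([611.5,  43.5, 151.2]), np.float64(3.2)]
fo- [array([456.4,  73.3, 150.4]), np.float64(7.6)]
fi+ [array([632.1, 155.2, 128.9]), np.float64(1.1)]
fi- [array([473.5, 182.5, 129.8]), np.float64(2.7)]
carton [[533.7  45.4  47. ]
 [534.4 -62.6  47. ]
 [485.6 -61.   47. ]
 [483.2  45.1  47. ]] [509.2  -8.3  47. ]
carton s [[495.8  46.4  47. ]
 [541.8  44.3  47. ]
 [545.4 -61.6  47. ]
 [498.1 -62.   47. ]] [520.3  -8.2  47. ]
```

```bash
cat > ov.py <<'E'
from h import *
import pickle
d=pickle.load(open('im0.pkl','rb')); t,s=d['top'],d['scene']
def ovl(im,n,box,sc,pts):
    u0,v0,u1,v1=box
    c=cv2.resize(im["frame"][v0:v1,u0:u1,::-1],None,fx=sc,fy=sc,interpolation=cv2.INTER_CUBIC)
    for p in proj(im,pts):
        q=((p-np.array([u0,v0])+0.5)*sc).astype(int); cv2.circle(c,tuple(int(x) for x in q),3,(0,0,255),-1)
    cv2.imwrite(f"pics/{n}.png",c)
P=[[625.2,-115.8,45],[378.6,-67.7,45],[427.4,195.7,45],[675,151.5,45],[533.7,45.4,47],[534.4,-62.6,47],[485.6,-61,47],[483.2,45.1,47]]
ovl(s,'so0',(205,150,345,280),5.6,P)
ovl(t,'to0',(215,160,345,280),6,P)
E
python3 ov.py
```

```text
(no output)
```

View pics/so0.png

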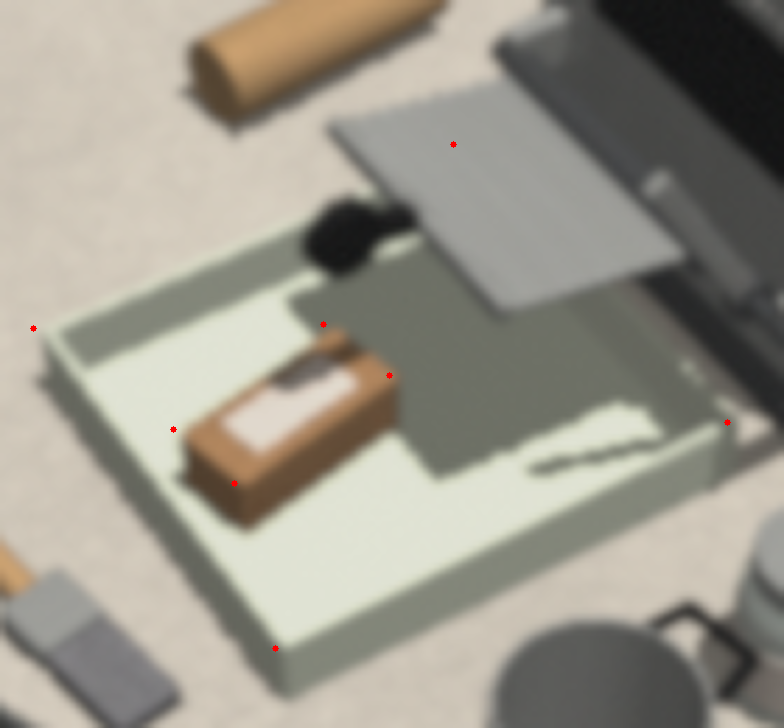

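View pics/to0.png

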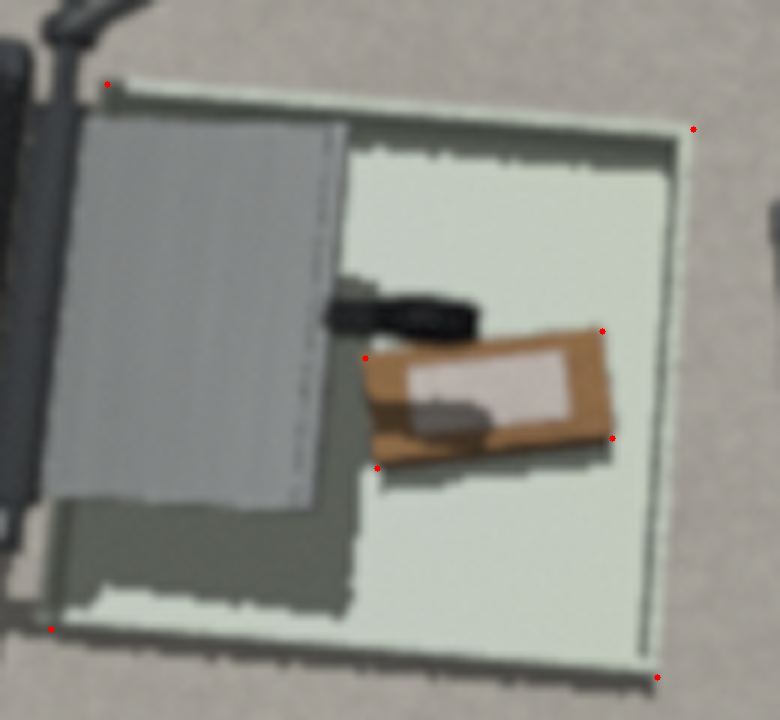

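```bash
cat > inc.py <<'E'
from h import *
def inc(wps,ang):
    o=ctrl.get_obs(); Rm=R.from_rotvec(o["orientation"]).as_matrix(); p0=np.array(o["ee_pos"])
    a0=np.degrees(np.arctan2(Rm[1,1],Rm[0,1]))
    yaw=-((ang-a0+90)%180-90)
    print("t",round(o["t"],2),"tcp",np.round(p0,1),"a0",round(a0,2),"q6",round(o["qpos"][5],2),"F",np.round(o["ft_force"],1),"w",round(o["width"],1),"yaw",round(yaw,1),"tilt",np.round(Rm[:,2],4))
    for w in wps: print(w,"->",np.round(Rm.T@(np.array(w)-p0),1))
E
python3 -c "
from inc import *
inc([[157,-604,330],[527,15,330],[527,15,240]],-10.3)
import pickle
d=pickle.load(open('im0.pkl','rb'))
for c in d: print(c,proj(d[c],[[0,0,0],[0,0,20]]))
"
```

```text
t 0.1 tcp [ 157.4 -604.3  222. ] a0 -75.4 q6 -0.02 F [-0.2  0.  -0. ] w 87.9 yaw -65.1 tilt [-3.0e-04  1.3e-03 -1.0e+00]
[157, -604, 330] -> [  -0.3   -0.6 -108. ]
[527, 15, 330] -> [ 513.7 -506.4 -107.3]
[527, 15, 240] -> [ 513.7 -506.2  -17.3]
scene [[159.36651632 150.33168052]
 [158.52904482 145.87745651]]
top [[314.40281376 424.19029986]
 [315.0189635  426.92588581]]
```

Candidates (top view pixels):
- **Cartons:** brown carton in the tray at (296,226), chosen. The packed one in the tote is at (410,178), and the purple look-alike at (140,327).
- **Flap and gauge:** flap at (245,212) with its black disc at (288,213). The thin gauge bar runs (227,164) to (248,152); the other grey pieces at (213,155) are its brackets.
- **White trays:** catch tray at (275,225), chosen. The look-alikes are at (28,285) and (468,90).

The close crop confirms the carton, disc and gauge. In the scene view the disc is at (266,192) and the carton at (257,225).

Emit:
move_arm:
  increments: [0,0,0,-50,0,0,30,-30,-100,-10,0,75,-70,-105,-20,0,120,-110,-105,-30,0,165,-155,-105,-40,0,210,-200,-105,-50,0,255,-245,-105,-60,0,300,-290,-105,-65,0,345,-335,-105,-65,0,390,-380,-105,-65,0,435,-425,-105,-65,0,480,-470,-105,-65]

```text
t: 1.6
ee_pos: [499.5, -34.5, 327.5]
orientation: [-2.413, -2.01, -0.001]
ft_force: [0.9, -0.0, -0.4]
width: 87.9
```

```bash
python3 -c "
from inc import *
inc([[527,15,330],[527,15,240]],-10.3)
"
```

```text
t 1.6 tcp [499.5 -34.5 327.5] a0 -10.39 q6 0.09 F [ 0.9 -0.  -0.4] w 87.9 yaw -0.1 tilt [-3.0e-04  1.1e-03 -1.0e+00]
[527, 15, 330] -> [53.7 18.1 -2.4]
[527, 15, 240] -> [53.6 18.2 87.6]
```

Emit:
move_arm:
  increments: [0,54,18,0,0,0,54,18,40,0,0,54,18,85,0,0,54,18,85,0]

```text
t: 2.1
ee_pos: [524.3, 15.7, 239.6]
orientation: [-2.408, -2.008, 0.008]
ft_force: [0.9, 0.3, -0.1]
width: 88.0
```

```bash
python3 look.py 1; python3 -c "
from inc import *
inc([[527,15,142]],-10.3)
import pickle
d=pickle.load(open('im1.pkl','rb'))
t,s=d['top'],d['scene']
crop(t,'tc1',195,130,345,280,5)
crop(s,'sc1',205,110,375,240,4.6)
"
```

```text
t 2.2 tcp [527.2  15.3 243.4] a0 -10.41 q6 0.19 F [ 1.1 -0.3  0.1] w 87.8 yaw -0.1 tilt [-3.0e-04  1.2e-03 -1.0e+00]
[527, 15, 142] -> [-5.000e-01 -1.000e-01  1.014e+02]
```

View pics/tc1.png

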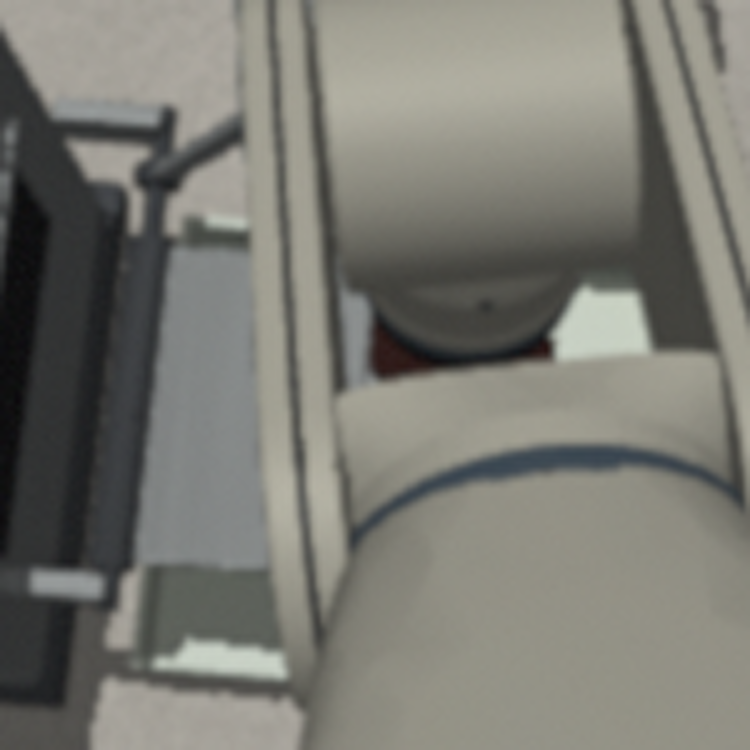

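View pics/sc1.png

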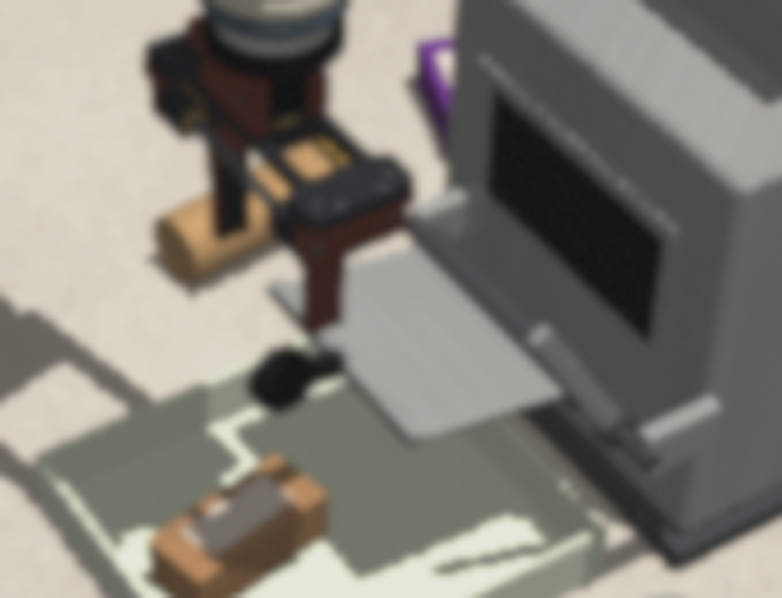

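```bash
python3 -c "
from inc import *
import pickle
d=pickle.load(open('im1.pkl','rb'))
s=d['scene']
y=np.array([.984,-.18,0]);p=np.array([527.2,15.3,243.4])
print(((proj(s,[p+50.7*y,p-50.7*y,p])-[205,110])*4.6+2.3).round())
# disc if grasp here
print(((proj(s,[[527,15,161]])-[205,110])*4.6+2.3).round())
"
```

```text
[[324. 329.]
 [229. 229.]
 [276. 278.]]
[[276. 381.]]
```

```bash
cat >> h.py <<'E'
SH=np.array([5.4,1.5,0])
def tri2(t,ut,s,us):
    o1,d1=ray(t,ut);o1=o1+SH;o2,d2=ray(s,us)
    A=np.stack([d1,-d2],1); k=np.linalg.lstsq(A,o2-o1,rcond=None)[0]
    p,q=o1+k[0]*d1,o2+k[1]*d2; return (p+q)/2,np.linalg.norm(p-q)
E
sed -e 's/tri(/tri2(/' -e 's/for z in (45,50)/for z in (45,)/' -e 's/195+u\/5,130+v\/5/194.6+u\/5,129.6+v\/5/' -e 's/205+u\/4.6,140+v\/4.6/204.6+u\/4.6,139.6+v\/4.6/' m0.py > m1.py; python3 m1.py
```

```text
45 [[ 626.5 -114.8   45. ]
 [ 379.7  -66.8   45. ]
 [ 428.6  196.7   45. ]
 [ 676.3  152.5   45. ]] [np.float64(271.9), np.float64(251.4), np.float64(268.0), np.float64(251.7)]
disc [array([530.6,  15.2, 165.7]), np.float64(0.2)]
gaugetip [array([664.2,  92.8, 240.4]), np.float64(1.9)]
gaugebase [array([686.6, 161.5, 119.1]), np.float64(8.9)]
flap near far-x corner [array([639.7,  76.4, 175.4]), np.float64(85.6)]
fo+ [array([614.5,  43.3, 156.1]), np.float64(3.3)]
fo- [array([460.1,  72.9, 155.4]), np.float64(0.9)]
fi+ [array([634.9, 154.4, 134.3]), np.float64(5.3)]
fi- [array([477.2, 181.4, 135.4]), np.float64(3.9)]
carton [[534.9  46.4  47. ]
 [535.7 -61.7  47. ]
 [486.8 -60.1  47. ]
 [484.4  46.1  47. ]] [510.4  -7.3  47. ]
carton s [[493.8  46.6  47. ]
 [539.9  44.6  47. ]
 [543.5 -61.5  47. ]
 [496.1 -61.9  47. ]] [518.3  -8.   47. ]
```

Emit:
move_arm:
  increments: [0,0,3,40,0,0,0,3,80,0,0,0,3,98,0,0,0,3,98,0]

```text
t: 2.7
ee_pos: [530.8, 14.7, 146.2]
orientation: [-2.414, -2.01, -0.001]
ft_force: [0.2, -0.5, 0.4]
width: 88.1
```

```bash
python3 -c "
from inc import *
inc([[530.5,15,146]],-10.3)
im=ctrl.get_image('scene')
crop(im,'sc2',225,130,335,220,7)
"
```

```text
t 2.7 tcp [530.8  14.7 146.2] a0 -10.43 q6 0.19 F [ 0.2 -0.5  0.4] w 88.1 yaw -0.1 tilt [ 2.0e-04  1.2e-03 -1.0e+00]
[530.5, 15, 146] -> [ 0.3 -0.3  0.2]
```

View pics/sc2.png

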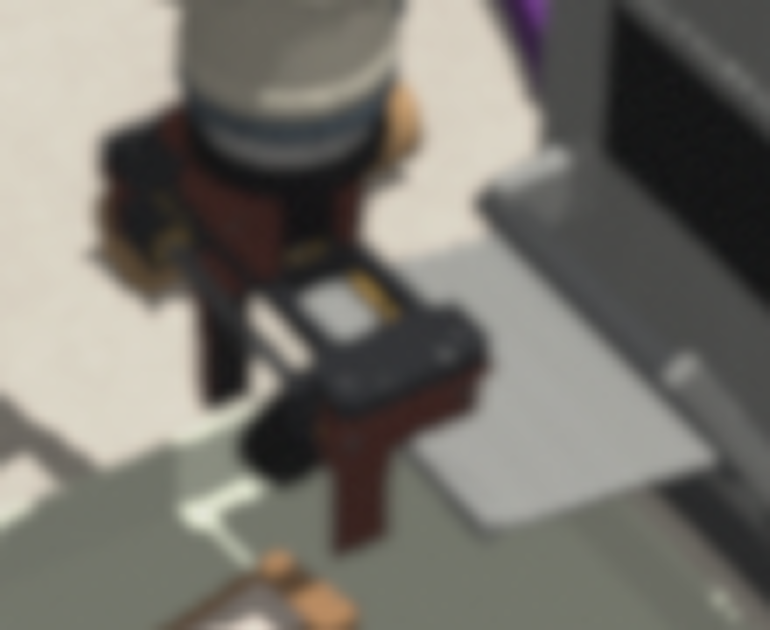

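Picture: the open fingers straddle the black disc (crop 285,435), with one finger at (220,370) and the other at (360,500). It is centred, so I close.

Emit:
move_arm:
  increments: [255,0,0,0,0,255,0,0,0,0,255,0,0,0,0,255,0,0,0,0,255,0,0,0,0,255,0,0,0,0]

```text
t: 3.5
ee_pos: [531.3, 14.7, 146.9]
orientation: [2.414, 2.01, 0.003]
ft_force: [-0.1, -0.4, -0.5]
width: 31.3
```

```bash
python3 -c "
from inc import *
inc([],-10.3)
print(ctrl.get_obs()['moment'])
"
```

```text
t 3.5 tcp [531.3  14.7 146.9] a0 -10.42 q6 0.19 F [-0.1 -0.4 -0.5] w 31.3 yaw -0.1 tilt [ 0.0016  0.0012 -1.    ]
[-0.07072077 -0.12083661 -0.00263215]
```

Width is 31 mm and still closing, so I give it more time.

Emit:
move_arm:
  increments: [255,0,0,0,0,255,0,0,0,0,255,0,0,0,0,255,0,0,0,0]

```text
t: 4.0
ee_pos: [526.1, 15.2, 145.1]
orientation: [-2.409, -2.006, 0.009]
ft_force: [-13.4, 1.7, 2.4]
width: 13.6
```

```bash
python3 -c "
from inc import *
inc([],-10.3)
r=165.5;a0=np.radians(11.9)
for a in range(16,76,4):
  b=np.radians(a);print(a,np.round([r*(np.cos(a0)-np.cos(b)),-r*(np.sin(b)-np.sin(a0))],0))
"
```

```text
t 4.0 tcp [526.1  15.2 145.1] a0 -10.43 q6 0.19 F [-13.4   1.7   2.4] w 13.6 yaw -0.1 tilt [-0.0091  0.0019 -1.    ]
16 [  3. -11.]
20 [  6. -22.]
24 [ 11. -33.]
28 [ 16. -44.]
32 [ 22. -54.]
36 [ 28. -63.]
40 [ 35. -72.]
44 [ 43. -81.]
48 [ 51. -89.]
52 [ 60. -96.]
56 [  69. -103.]
60 [  79. -109.]
64 [  89. -115.]
68 [ 100. -119.]
72 [ 111. -123.]
```

Emit:
move_arm:
  increments: [255,3,0,-11,0,255,6,0,-22,0,255,11,0,-33,0,255,16,0,-44,0,255,22,0,-54,0,255,28,0,-63,0,255,28,0,-63,0]

```text
t: 4.88
ee_pos: [530.8, 43.1, 208.5]
orientation: [-2.407, -2.006, 0.012]
ft_force: [-6.1, -0.7, -6.8]
width: 13.8
```

```bash
python3 -c "
from inc import *
inc([],-10.3)
"
```

```text
t 4.88 tcp [530.8  43.1 208.5] a0 -10.4 q6 0.24 F [-6.1 -0.7 -6.8] w 13.8 yaw -0.1 tilt [-0.0111  0.0018 -0.9999]
```

Emit:
move_arm:
  increments: [255,7,0,-9,0,255,15,0,-18,0,255,23,0,-26,0,255,32,0,-33,0,255,41,0,-40,0,255,51,0,-46,0,255,61,0,-52,0,255,72,0,-56,0,255,82,0,-60,0,255,82,0,-60,0]

```text
t: 6.12
ee_pos: [546.2, 124.1, 269.4]
orientation: [-2.407, -2.007, 0.012]
ft_force: [-6.4, -3.6, -5.9]
width: 13.7
```

```bash
python3 look.py 3; python3 -c "
from inc import *
import pickle
inc([],-10.3)
d=pickle.load(open('im3.pkl','rb'))
crop(d['scene'],'sc3',245,90,375,220,5.8)
"
```

```text
t 6.22 tcp [546.2 124.  269.3] a0 -10.37 q6 0.38 F [-5.8 -3.8 -6.7] w 13.7 yaw -0.1 tilt [-0.011   0.0013 -0.9999]
```

View pics/sc3.png

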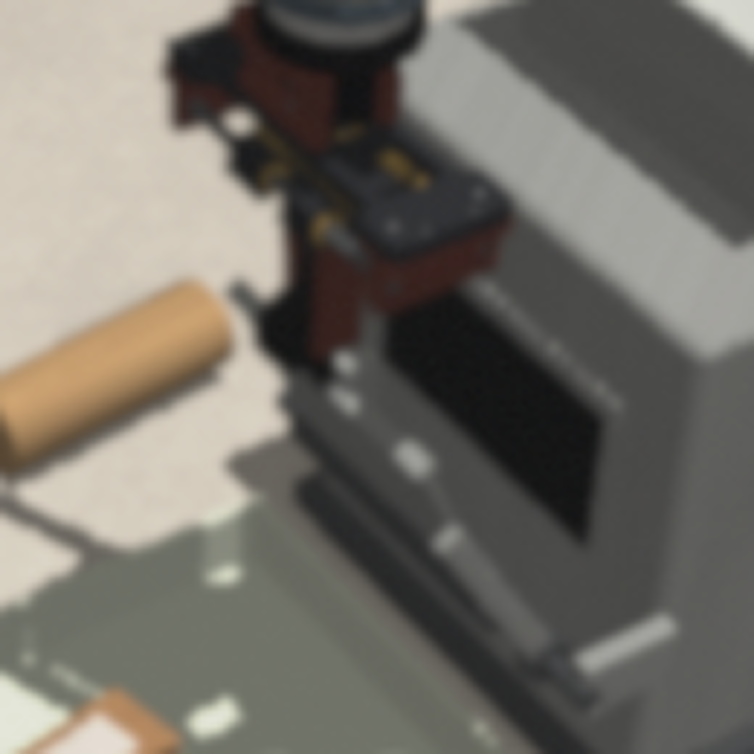

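View pics/top3.png

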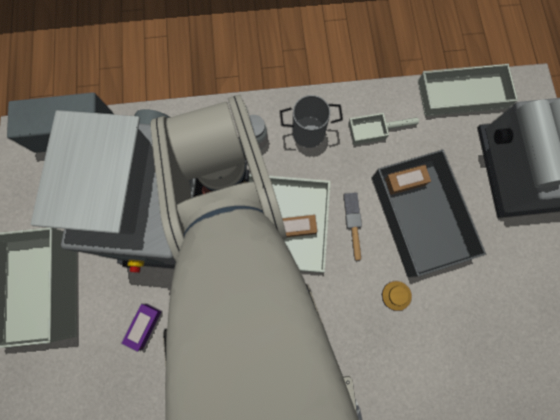

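Emit:
move_arm:
  increments: [0,0,0,0,0,0,0,0,0,0,0,0,0,0,0,0,0,0,0,0,0,0,0,0,0,0,0,0,0,0,0,-10,0,-50,0,0,-25,0,-100,0,0,-25,0,-100,0]

```text
t: 7.35
ee_pos: [544.7, 98.8, 373.6]
orientation: [-2.411, -2.008, 0.001]
ft_force: [1.6, -0.4, -0.1]
width: 87.8
```

```bash
python3 look.py 4; python3 -c "
from inc import *
import pickle
inc([],-10.3)
d=pickle.load(open('im4.pkl','rb'))
crop(d['scene'],'sc4',245,100,375,220,6)
"
```

```text
t 7.45 tcp [542.7  99.1 369.3] a0 -10.4 q6 0.34 F [-0.1 -0.9 -0.2] w 88.0 yaw -0.1 tilt [-0.0104  0.0015 -0.9999]
```

View pics/sc4.png

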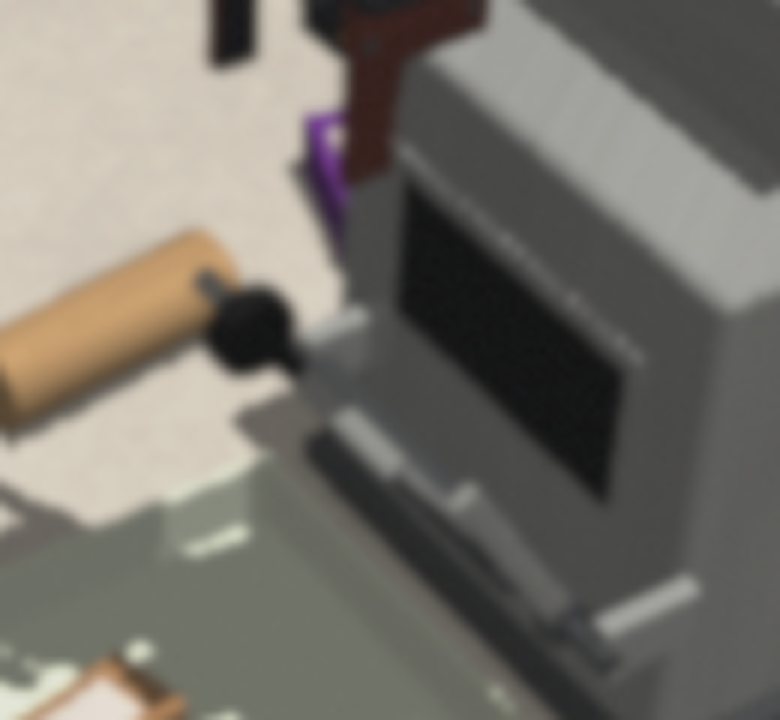

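View pics/top4.png

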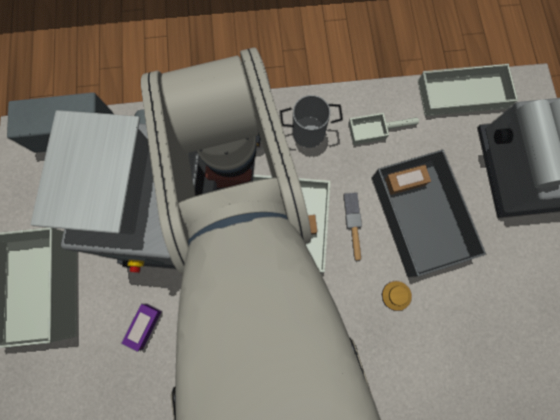

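```bash
cat > ang.py <<'E'
from h import *
a=np.radians(-10.4); f=np.array([np.cos(a),np.sin(a),0]); e=np.array([-np.sin(a),np.cos(a),0]); H=515*f+273*e+[0,0,130]
def ang(im,uv,x):
    p=onplane(im,uv,H+x*f,f)-H; u=-p@e; z=p[2]
    return np.round([u,z,np.hypot(u,z),np.degrees(np.arctan2(z,u))],1)
def pt(x,r,th): t=np.radians(th); return H+x*f-r*np.cos(t)*e+[0,0,r*np.sin(t)]
E
python3 -c "
from ang import *
import pickle
d0=pickle.load(open('im0.pkl','rb'));d4=pickle.load(open('im4.pkl','rb'))
S=lambda u,v,s,a,b:(a-.5+u/s,b-.5+v/s)
print('disc0 s',ang(d0['scene'],S(280,240,4.6,205.5,140.5),0))
print('disc4 s',ang(d4['scene'],S(252,328,6,245.5,100.5),3))
print('gtip s',ang(d4['scene'],S(464,497,6,245.5,100.5),118))
print('gtip s3',ang(d4['scene'],S(450,538,5.8,245.5,90.5),118))
print('gtip t',ang(d0['top'],(195+268/5,130+112/5),118), 'disc t',ang(d0['top'],(195+466/5,130+413/5),0))
s=d4['scene']
c=cv2.resize(s['frame'][100:220,245:375,::-1],None,fx=6,fy=6,interpolation=cv2.INTER_CUBIC)
def L(A,B,col):
    q=((proj(s,[A,B])-[245,100]+.5)*6).astype(int); cv2.line(c,tuple(map(int,q[0])),tuple(map(int,q[1])),col,1,cv2.LINE_AA)
for th,col in ((50,(0,0,255)),(55,(0,128,255)),(60,(0,255,255)),(65,(0,255,0))):
    L(pt(118,0,0),pt(118,130,th),col); L(pt(0,0,0),pt(0,165,th),col)
L(pt(-80,0,0),pt(80,0,0),(255,0,255));L(pt(-80,126,60),pt(80,126,60),(255,0,0))
cv2.imwrite('pics/ov4.png',c)
"
```

```text
disc0 s [158.3  28.7 160.9  10.3]
disc4 s [ 93.5 135.7 164.8  55.4]
gtip s [ 60.2 108.  123.7  60.8]
gtip s3 [ 59.4 107.8 123.1  61.1]
gtip t [ 65.2 102.6 121.6  57.6] disc t [165.8  26.4 167.9   9.1]
```

View pics/ov4.png

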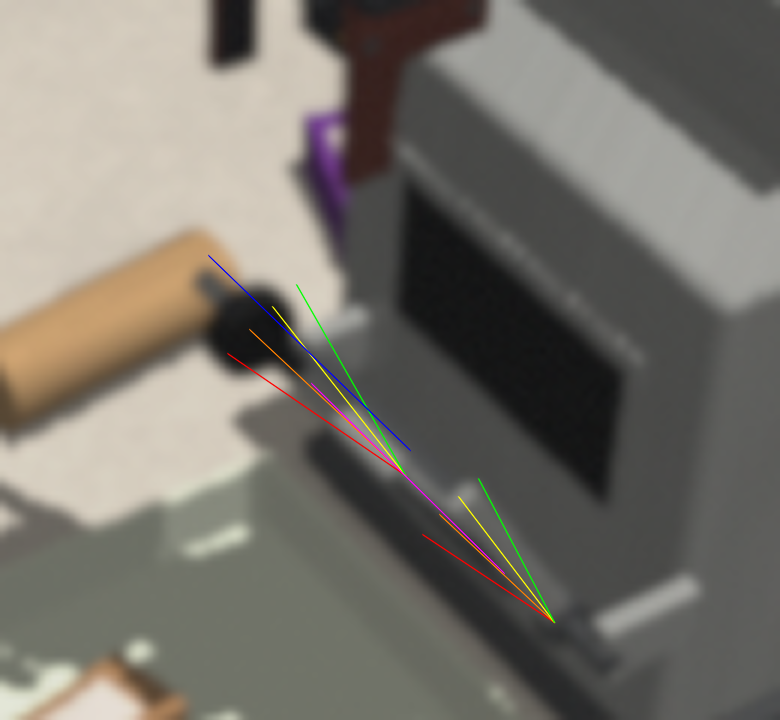

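```bash
python3 -c "
from h import *
import pickle
d0=pickle.load(open('im0.pkl','rb'))
a=d0['scene']['frame'][170:220,310:365,::-1]; b=d0['top']['frame'][140:185,215:270,::-1]
r=lambda x:cv2.resize(cv2.convertScaleAbs(x,alpha=1.6,beta=0),(660,int(12*x.shape[0])),interpolation=cv2.INTER_CUBIC)
cv2.imwrite('pics/g0.png',r(a)); cv2.imwrite('pics/g1.png',r(b))
"
```

```text
(no output)
```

View pics/g0.png

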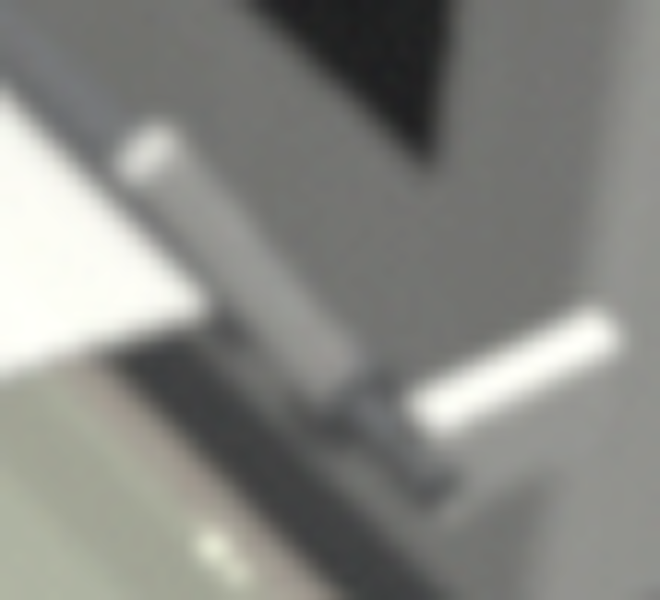

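View pics/g1.png

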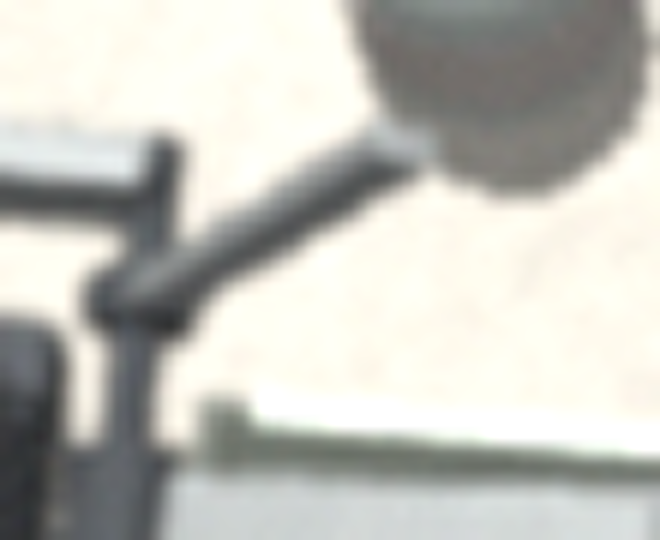

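```bash
python3 -c "
from ang import *
import pickle
d0=pickle.load(open('im0.pkl','rb'))
def P(im,uv,x):
    p=onplane(im,uv,H+x*f,f)-H; return np.array([-p@e,p[2]])
g=lambda a,b,u,v:(a-.5+u/12,b-.5+v/12)
for n,im,a,b,t,bs in (('scene',d0['scene'],310,170,(147,153),(355,408)),('top',d0['top'],215,140,(405,140),(140,300))):
    T=P(im,g(a,b,*t),118);B=P(im,g(a,b,*bs),118);D=T-B
    print(n,T,B,np.hypot(*D),np.degrees(np.arctan2(D[1],D[0])))
T,r=tri(d0['top'],g(215,140,405,140),d0['scene'],g(310,170,147,153));print(T,r)
B,r=tri(d0['top'],g(215,140,140,300),d0['scene'],g(310,170,355,408));print(B,r)
D=T-B;print(D@f,-D@e,D[2],np.linalg.norm(D),np.degrees(np.arctan2(D[2],-D@e)))
for c in (-2.6,0):
  print('hinge proj',(proj(d0['scene'],[H+118*f])-[310,170])*12+6,(proj(d0['top'],[H+118*f])-[215,140])*12+6)
"
```

```text
scene [ 62.40169617 111.13350288] [-8.40738444 -5.78783152] 136.69134696613972 58.80035726871991
top [ 65.11037182 110.4629058 ] [-1.69450226  2.54141556] 126.92493552571894 58.24192757947336
[660.50292423  91.14152836 241.68230917] 2.534320671162816
[674.94291218 157.83812254 127.91820669] 3.3308768868606777
-2.162748010705466 68.20756151519899 113.76410248191468 132.66205162111373 59.05509652391609
hinge proj [[328.78879897 404.44268064]] [[149.66982408 304.4398788 ]]
hinge proj [[328.78879897 404.44268064]] [[149.66982408 304.4398788 ]]
```

```bash
python3 -c "
from inc import *
from ang import *
p=pt(0,166,54.8)-[0,0,19]
inc([p,p+[0,0,60]],-10.4)
for th in (58,62,66,70,73,75,76): print(th,np.round(166*np.array([np.cos(np.radians(54.8))-np.cos(np.radians(th)),-(np.sin(np.radians(th))-np.sin(np.radians(54.8)))])))
"
```

```text
t 7.45 tcp [542.7  99.1 369.3] a0 -10.4 q6 0.34 F [-0.1 -0.9 -0.2] w 88.0 yaw 0.0 tilt [-0.0104  0.0015 -0.9999]
[538.54756067  81.43189648 246.64605312] -> [-18.1   0.4 122.6]
[538.54756067  81.43189648 306.64605312] -> [-18.1  -0.2  62.6]
58 [ 8. -5.]
62 [ 18. -11.]
66 [ 28. -16.]
70 [ 39. -20.]
73 [ 47. -23.]
75 [ 53. -25.]
76 [ 56. -25.]
```

Emit:
move_arm:
  increments: [0,-18,0,50,0,0,-18,0,95,0,0,-18,0,122,0,0,-18,0,122,0,255,-18,0,122,0,255,-18,0,122,0,255,-18,0,122,0,255,-18,0,122,0,255,-18,0,122,0,255,-18,0,122,0,255,-18,0,122,0,255,-18,0,122,0]

```text
t: 8.95
ee_pos: [537.8, 81.6, 247.2]
orientation: [-2.407, -2.006, 0.012]
ft_force: [-3.3, -0.0, 0.4]
width: 13.8
```

```bash
python3 -c "
from inc import *
inc([],-10.4)
im=ctrl.get_image('scene')
crop(im,'sc5',245,100,375,220,6)
"
```

```text
t 8.95 tcp [537.8  81.6 247.2] a0 -10.4 q6 0.31 F [-3.3 -0.   0.4] w 13.8 yaw -0.0 tilt [-0.0112  0.0014 -0.9999]
```

View pics/sc5.png

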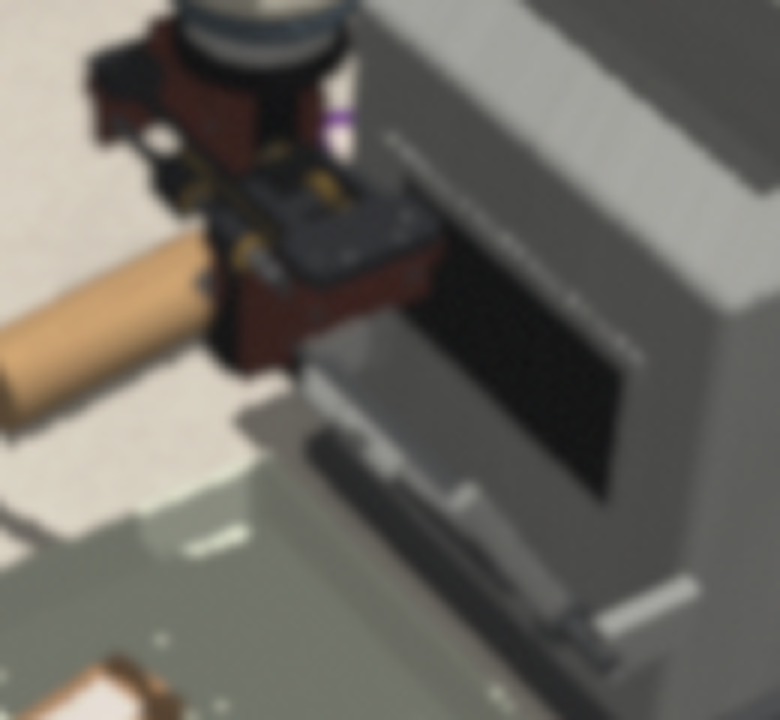

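Emit:
move_arm:
  increments: [255,8,0,-5,0,255,18,0,-11,0,255,28,0,-16,0,255,39,0,-20,0,255,47,0,-23,0,255,53,0,-25,0,255,53,0,-25,0]

```text
t: 9.88
ee_pos: [547.6, 134.0, 271.8]
orientation: [-2.407, -2.007, 0.014]
ft_force: [-0.2, -5.0, -6.6]
width: 14.0
```

```bash
python3 -c "
from inc import *
from ang import *
inc([],-10.4)
p=np.array(ctrl.get_obs()['ee_pos'])+[0,0,19]-H; print(p@f,np.hypot(p@e,p[2]),np.degrees(np.arctan2(p[2],-p@e)))
"
```

```text
t 9.88 tcp [547.6 134.  271.8] a0 -10.36 q6 0.4 F [-0.2 -5.  -6.6] w 14.0 yaw 0.0 tilt [-1.160e-02  4.000e-04 -9.999e-01]
-0.5661637801066748 166.2548145419222 75.23505560705867
```

Emit:
move_arm:
  increments: [0,0,0,0,0,0,0,0,0,0,0,0,0,0,0,0,0,0,0,0,0,0,0,0,0,0,0,0,0,0,0,-10,0,-50,0,0,-40,0,-100,0,0,-100,0,-100,0,0,-160,0,-100,0,0,-220,0,-100,0,0,-280,0,-100,0]

```text
t: 11.38
ee_pos: [497.8, -143.3, 372.5]
orientation: [-2.407, -2.007, 0.013]
ft_force: [0.6, -0.2, -0.6]
width: 87.9
```

Emit:
move_arm:
  increments: [0,-60,0,0,0,0,-100,0,0,0,0,-100,0,0,0]

```text
t: 11.75
ee_pos: [479.2, -243.9, 372.5]
orientation: [-2.411, -2.003, 0.013]
ft_force: [-0.2, 0.5, 0.3]
width: 87.7
```

```bash
python3 look.py 6; python3 -c "
from inc import *
import pickle
inc([],-10.3)
d=pickle.load(open('im6.pkl','rb'))
crop(d['scene'],'sc6',245,100,375,220,6)
crop(d['top'],'tc6',200,130,320,250,6)
"
```

```text
t 11.85 tcp [ 479.7 -241.6  372.5] a0 -10.42 q6 -0.3 F [-0.1  0.2 -0.1] w 87.8 yaw -0.1 tilt [-1.120e-02  9.000e-04 -9.999e-01]
```

View pics/sc6.png

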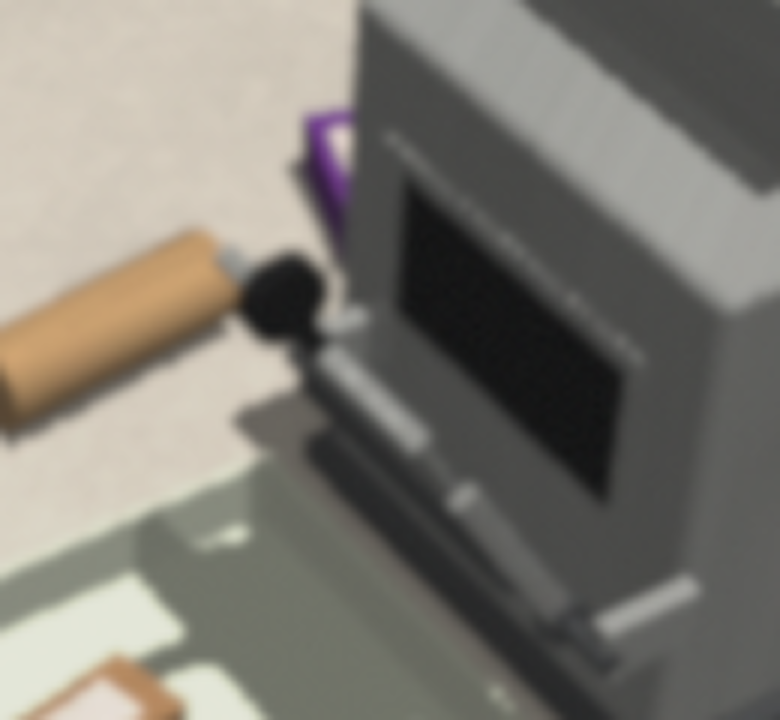

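View pics/tc6.png

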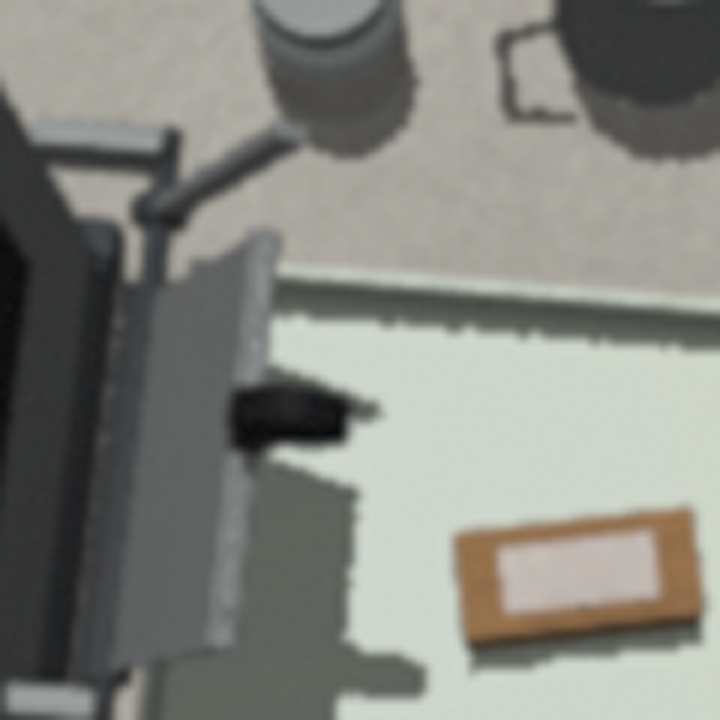

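```bash
cat > m6.py <<'E'
from ang import *
import pickle,sys
d=pickle.load(open('im6.pkl','rb'));t,s=d['top'],d['scene']
for im,n,b in ((s,'z6s',(280,130,350,215)),(t,'z6t',(215,145,275,245))):
    u0,v0,u1,v1=b
    c=cv2.convertScaleAbs(im['frame'][v0:v1,u0:u1,::-1],alpha=1.6)
    k=min(790//(u1-u0),600//(v1-v0)); print(n,k)
    cv2.imwrite(f'pics/{n}.png',cv2.resize(c,None,fx=k,fy=k,interpolation=cv2.INTER_CUBIC))
# dark blob of disc
for im,n,b in ((s,'s',(280,138,301,160)),(t,'t',(236,192,262,206))):
    u0,v0,u1,v1=b
    g=im['frame'][v0:v1,u0:u1].astype(int).max(2)
    print(n);print('\n'.join(' '.join('%3d'%x for x in r) for r in g))
E
python3 m6.py
```

```text
z6s 7
z6t 6
s
208 212 214 214 214 214 213 213 212 212 212 213 214 214 213 211 203 180 140  99  72
203 208 210 210 212 213 213 213 212 213 213 213 213 213 213 211 207 191 156 112  79
197 198 197 197 201 208 210 211 212 212 211 207 202 200 200 203 205 197 168 127  91
191 185 179 177 185 197 205 208 207 203 195 182 168 163 165 176 191 196 181 145 105
184 171 162 160 168 182 194 197 191 178 160 137 116 106 111 131 159 182 185 157 116
180 161 151 151 156 165 172 169 155 133 109  85  66  57  63  83 116 152 170 158 126
185 165 150 146 148 149 144 128 106  82  62  47  38  36  37  47  74 111 142 152 139
191 176 158 146 140 131 113  87  64  46  38  35  32  31  29  31  43  71 108 140 153
190 180 166 148 132 112  85  58  41  33  32  30  29  26  27  26  28  44  80 128 161
183 177 167 150 126  94  63  41  33  31  30  27  26  24  25  25  26  33  65 118 160
174 168 160 145 116  79  47  33  31  29  27  26  26  25  25  25  24  30  59 115 159
163 156 147 131 102  65  37  29  28  27  25  25  25  25  23  25  25  33  65 120 160
148 140 130 112  86  53  32  27  27  25  25  25  25  25  26  26  26  42  84 13
[... 1519 characters left out ...]
  28  29  31  31  34  36  33  33  27  25  26  27  26  19  55  98 113 112 120
 96  77  48  24  19  23  19  20  22  23  25  25  26  27  24  25  24  22  25  23  22  69 131 159 162 168
 97  82  54  27  16  16  14  18  16  17  18  16  17  15  19  17  20  20  18  14  22  76 149 192 205 208
 99  87  60  31  20  13  15  16  18  16  18  17  18  18  14  14  17  19  18  20  31  89 162 203 215 215
 99  86  60  32  18  17  19  22  31  44  63  72  70  63  58  56  56  57  66  72  84 127 184 210 215 214
 99  89  73  53  38  27  26  40  70 101 135 150 148 136 125 123 122 127 141 149 156 178 203 213 214 214
 99 100  99  89  69  51  49  68 103 149 186 201 202 192 184 183 182 186 198 204 205 209 213 214 214 213
```

View pics/z6s.png

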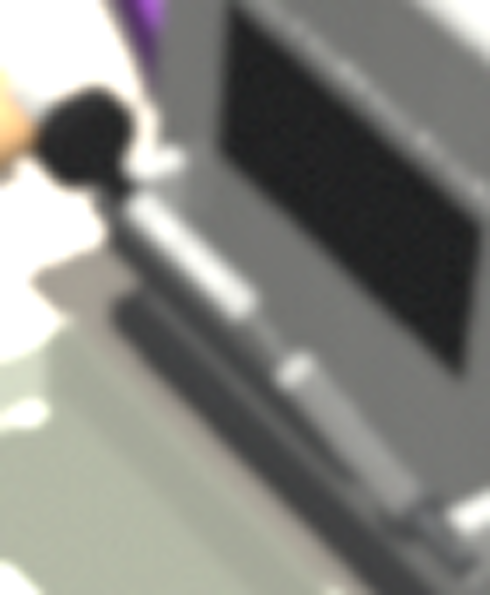

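View pics/z6t.png

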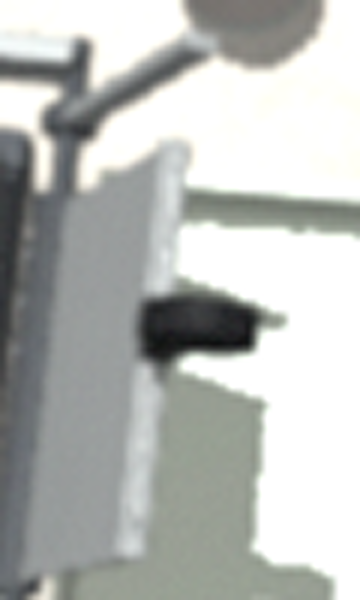

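```bash
cat > m6b.py <<'E'
from ang import *
import pickle
d=pickle.load(open('im6.pkl','rb'));t,s=d['top'],d['scene']
def rep(n,tu,su,x):
    p,r=tri(t,tu,s,su); q=p-H
    print(n,'tri',np.round([q@f,-q@e,q[2],np.degrees(np.arctan2(q[2],-q@e)),np.hypot(q@e,q[2]),r],1),'s',ang(s,su,x),'t',ang(t,tu,x))
rep('disc',(247.7,199.2),(291.5,149.5),0)
g=lambda a,b,u,v,k:(a-.5+u/k,b-.5+v/k)
rep('gtip',g(215,140,405,140,12),g(310,170,147,153,12),118)
rep('gbase',g(215,140,140,300,12),g(310,170,355,408,12),118)
# flap outer edge corners, edge-face centre: z6s k7 off(280,130): +x end (248,300), -x end (140,205); z6t k6 off (215,145)
rep('fo+',g(215,145,175,160,6),g(280,130,248,302,7),80)
rep('fo-',g(215,145,130,550,6),g(280,130,120,195,7),-80)
E
python3 m6b.py
```

```text
disc tri [ -1.2  77.6 143.2  61.5 162.9   1.9] s [ 77.3 144.2 163.6  61.8] t [ 77.7 136.4 157.   60.3]
gtip tri [118.2  64.1 111.7  60.1 128.8   2.5] s [ 62.4 111.1 127.5  60.7] t [ 65.1 110.5 128.2  59.5]
gbase tri [ 120.4   -4.1   -2.1 -153.     4.6    3.3] s [  -8.4   -5.8   10.2 -145.5] t [ -1.7   2.5   3.1 123.7]
fo+ tri [ 73.3  55.4 105.6  62.3 119.2   7.3] s [ 56.5 112.5 125.9  63.3] t [55.  78.2 95.6 54.9]
fo- tri [-61.7  33.9  48.3  55.   59.   33.7] s [-0.  23.9 23.9 90.1] t [ 59.8 126.3 139.7  64.7]
```

```bash
cat > ov6.py <<'E'
from ang import *
import pickle
d=pickle.load(open('im6.pkl','rb'))
H2=H+4.0*e-np.array([0,0,2.])*1
def pt2(x,r,th): t=np.radians(th); return H+x*f-r*np.cos(t)*e+[0,0,r*np.sin(t)]
for c,(u0,v0,u1,v1),k in (('scene',(280,130,350,215),7),('top',(205,145,275,245),6)):
    im=d[c]; o=cv2.resize(cv2.convertScaleAbs(im['frame'][v0:v1,u0:u1,::-1],alpha=1.3),None,fx=k,fy=k,interpolation=cv2.INTER_CUBIC)
    def L(P,col):
        q=((proj(im,P)-[u0,v0]+.5)*k).astype(int); cv2.polylines(o,[q.reshape(-1,1,2)],False,col,1,cv2.LINE_AA)
    for th,col in ((57,(0,0,255)),(60,(0,255,255)),(63,(0,255,0))):
        L([pt2(118,0,0),pt2(118,130,th)],col); L([pt2(80,0,0),pt2(80,126,th),pt2(-80,126,th),pt2(-80,0,th)],col)
    cv2.imwrite(f'pics/ov6{c}.png',o)
E
python3 ov6.py
```

```text
(no output)
```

View pics/ov6top.png

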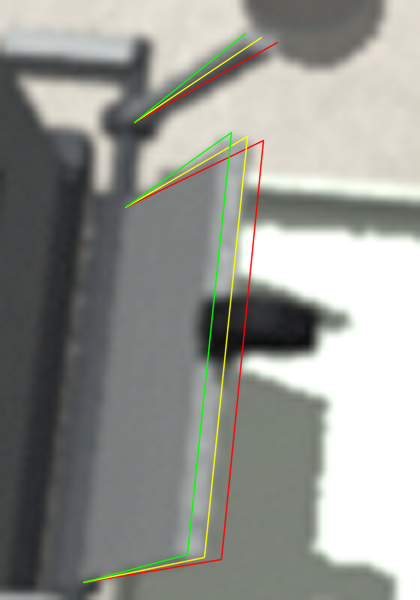

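View pics/ov6scene.png

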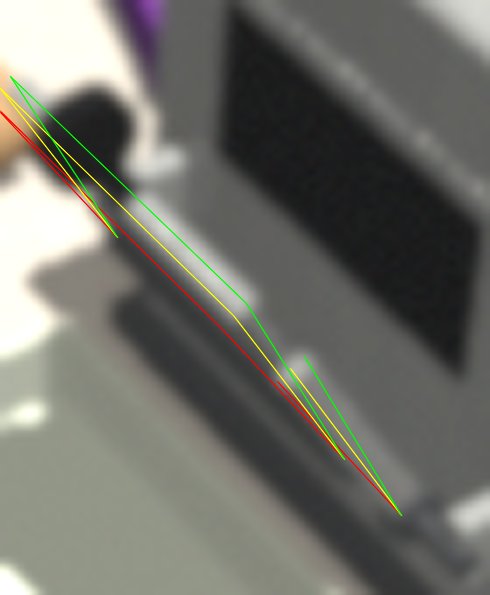

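```bash
cat > m6c.py <<'E'
from ang import *
import pickle,sys
d=pickle.load(open(sys.argv[1],'rb'))
for c,(u0,v0,u1,v1) in (('scene',(296,153,330,192)),('top',(226,160,264,180))):
    g=d[c]['frame'][v0:v1,u0:u1].astype(int).mean(2).astype(int)
    print(c,'cols',u0,'rows',v0);print('\n'.join('%3d|'%(v0+i)+' '.join('%3d'%x for x in r) for i,r in enumerate(g)))
E
python3 m6c.py im6.pkl
```

```text
scene cols 296 rows 153
153| 37  77 121 151 164 164 159 155 148 131 107  88  80  78  72  63  52  40  28  24  21  22  22  21  21  22  22  21  22  21  21  21  22  20
154| 33  66 106 136 151 153 146 136 127 114  96  83  78  76  74  69  63  52  41  29  25  22  21  21  20  20  22  21  18  22  22  21  21  21
155| 29  47  78 108 125 129 123 114 107  99  89  80  78  76  74  72  68  63  54  42  31  25  20  19  20  22  20  21  22  22  20  22  20  20
156| 28  33  54  83 103 110 106 101  97  93  86  80  77  76  74  72  71  69  64  55  43  31  24  21  21  21  20  22  19  21  23  21  20  21
157| 33  39  61  92 114 118 109 100  96  92  85  79  77  76  74  71  72  71  70  65  56  44  33  25  22  20  19  21  20  22  21  20  22  22
158| 44  55  87 118 137 139 125 108  99  92  85  80  78  76  74  72  72  72  72  70  65  56  44  33  26  22  21  20  21  22  21  22  21  21
159| 55  71 106 135 150 150 141 124 108  94  84  79  77  76  73  71  71  72  72  72  71  65  58  47  35  26  22  21  20  22  20  19  21  22
160| 61  75 105 133 148 153 151 141 124 104  88  79  76  74  73  72  71  72  71  73  73  70  67 
[... 6825 characters left out ...]
 128 154 171 175 177 181 184 187 188 186 191 194 194 192 190 188 186 185 185
176| 60  85 118 127 118 106  98  97  98  97  98  96  96  97 102 119 129 138 130 112 113 118 121 128 136 147 152 153 155 163 171 172 173 174 174 177 181 186
177| 68  80  95 101 100  97  96  97  96  97  97  96  97  98 102 118 128 138 129 105  85  81  80  84  89  93  96  96  98 103 107 108 114 118 121 129 135 146
178| 80  89  94  95  96  96  97  97  97  97  96  96  97  97 105 118 127 138 129 101  81  75  75  75  74  74  75  75  73  73  75  74  77  79  80  84  89  92
179| 87  94  96  95  96  97  96  97  97  97  98  97  96  98 107 118 129 137 125  97  81  81  81  80  80  78  78  77  77  77  77  75  76  75  75  75  75  75
```

```bash
python3 - <<'E'
from ang import *
import pickle
d=pickle.load(open('im6.pkl','rb'));t,s=d['top'],d['scene']
g=t['frame'].astype(int).mean(2).astype(int)
print('gauge top cols 230 rows 146');print('\n'.join('%3d|'%v+' '.join('%3d'%x for x in g[v,228:258]) for v in range(146,168)))
print('band rows cols 230')
for v in range(182,240,6): print(v,g[v,228:250])
E
```

```text
gauge top cols 230 rows 146
146|168 170 171 168 169 167 166 166 166 169 169 167 167 168 169 169 163 130  91  75  71  71  71  72  72  73  74  73  74  74
147|169 171 169 167 167 167 166 165 167 169 166 164 165 165 167 169 166 143 107  83  76  72  73  72  73  72  74  74  74  73
148|170 170 168 168 168 167 165 166 170 170 167 166 166 166 167 169 169 158 126  92  79  77  74  74  72  73  72  73  74  73
149|167 171 169 167 167 166 164 165 169 170 169 168 168 169 169 170 166 156 133 104  88  82  80  77  76  75  74  75  74  75
150|150 157 164 165 165 166 164 165 167 168 169 170 170 171 170 167 157 139 132 119 104  97  93  87  82  79  80  79  78  78
151|107 120 144 160 164 165 165 165 167 168 169 171 170 168 162 151 134 119 121 123 119 114 109  94  84  83  83  82  82  82
152| 72  81 123 156 165 166 165 169 169 169 169 167 161 152 137 121 107  98 104 110 114 115 113  97  84  82  83  84  83  84
153| 59  70 118 155 165 165 165 171 172 168 164 156 139 123 109  98  85  75  76  83  91 101 110 102  87  82  82  85  84  84
154| 51  74 125 156 164 163 168 173 171 160 148 133 116 101  90  79  67  60  57 
[... 1878 characters left out ...]
 97 98 97 97 96 97 97 90 86 81 82 74 61 54 51 50 54 58 60]
200 [97 98 97 98 99 98 97 99 95 76 48 23 18 21 18 17 20 21 23 23 24 25]
206 [ 97  96  97  97  97  98  97  97  98 107 117 117  92  68  68  82 108 146
 170 180 195 201]
212 [ 96  97  97  97  98  98  98  97 101 119 126 128 123 113 102  95  94  94
  95  95  95  95]
218 [ 97  97  97  98  97  99  97 100 115 125 132 129 121 103  93  94  94  95
  95  95  94  95]
224 [ 97  97  97  98  98  97  98 105 117 127 131 122 104  94  94  94  95  96
  95  95  95  96]
230 [ 97  97  97  98  99  98 100 115 117 127 126 114 103  96  97  94  95  97
  96  96  96  96]
236 [ 97  98  97  99  97 101 111 122 132 130 121 101  94  94  96  95  96  95
  96  96  96  96]
```

```bash
cat > cmp.py <<'E'
from ang import *
from scipy.optimize import brentq
def run(t,s,st,ss,gt=(248.7,151.3),gs=(321.8,182.3)):
    for du,dz in ((0,0),(-4,-2),(-4,2),(2,3)):
        Hh=H-du*e+np.array([0,0,dz])
        P=lambda x,r,th:Hh+x*f-r*np.cos(th)*e+np.array([0,0,r*np.sin(th)])
        out=[]
        for im,pts,gp in ((s,ss,gs),(t,st,gt)):
            o=[]
            for q in pts: # band point: find th where line through edge passes q
                def F(th):
                    a,b=proj(im,[P(-80,126,th),P(80,126,th)]); n=np.array([-(b-a)[1],(b-a)[0]]); return (np.array(q)-a)@n
                o.append(np.degrees(brentq(F,.6,1.4)))
            def G(th): 
                a,b=proj(im,[P(118,130,th)-30*f,P(118,130,th)+30*f]);n=np.array([-(b-a)[1],(b-a)[0]]); return (np.array(gp)-a)@n
            g=np.degrees(brentq(G,.6,1.4)); out.append((np.round(o,1),round(g,1),'diff',round(np.mean(o)-g,2)))
        print((du,dz),out)
if __name__=="__main__":
    import pickle
    d=pickle.load(open('im6.pkl','rb'))
    run(d['top'],d['scene'],[(242.75,178),(238.2,218),(236.1,236)],[(304.85,164),(308.9,168),(311.9,171)])
E
python3 cmp.py
```

```text
(0, 0) [(array([62.4, 62.3, 62.2]), np.float64(60.6), 'diff', np.float64(1.75)), (array([62.1, 62.5, 62.8]), np.float64(59.3), 'diff', np.float64(3.15))]
(-4, -2) [(array([61.4, 61.4, 61.3]), np.float64(59.6), 'diff', np.float64(1.72)), (array([60.3, 60.7, 61. ]), np.float64(57.5), 'diff', np.float64(3.15))]
(-4, 2) [(array([60.4, 60.3, 60.2]), np.float64(58.6), 'diff', np.float64(1.68)), (array([60. , 60.5, 60.7]), np.float64(57.3), 'diff', np.float64(3.13))]
(2, 3) [(array([62.4, 62.3, 62.2]), np.float64(60.5), 'diff', np.float64(1.74)), (array([62.8, 63.3, 63.6]), np.float64(60.1), 'diff', np.float64(3.14))]
```

```bash
python3 -c "
from inc import *
from ang import *
p=pt(0,165,61.3)-[0,0,19]
inc([p+[0,0,110],p],-10.4)
for th in (61.3,59,57,55,54,53): print(th,np.round(165*np.array([np.cos(np.radians(61.3))-np.cos(np.radians(th)),-(np.sin(np.radians(th))-np.sin(np.radians(61.3)))]),1))
"
```

```text
t 11.85 tcp [ 479.7 -241.6  372.5] a0 -10.42 q6 -0.3 F [-0.1  0.2 -0.1] w 87.8 yaw -0.0 tilt [-1.120e-02  9.000e-04 -9.999e-01]
[541.5172608   97.61252    365.72911701] -> [344.8  -0.5   6.4]
[541.5172608   97.61252    255.72911701] -> [344.9   0.8 116.4]
61.3 [ 0. -0.]
59 [-5.7  3.3]
57 [-10.6   6.3]
55 [-15.4   9.6]
54 [-17.7  11.2]
53 [-20.1  13. ]
```

Emit:
move_arm:
  increments: [0,60,0,0,0,0,120,0,0,0,0,180,0,0,0,0,240,0,0,0,0,300,0,0,0,0,345,0,5,0,0,345,0,60,0,0,345,0,100,0,0,345,0,116,0,0,345,0,116,0,255,345,0,116,0,255,345,0,116,0]

```text
t: 13.35
ee_pos: [541.7, 97.9, 257.7]
orientation: [-2.409, -2.006, 0.009]
ft_force: [-0.4, 1.0, -0.0]
width: 71.0
```

Emit:
move_arm:
  increments: [255,0,0,0,0,255,0,0,0,0,255,0,0,0,0,255,0,0,0,0,255,0,0,0,0,255,0,0,0,0,255,0,0,0,0]

```text
t: 14.22
ee_pos: [541.2, 97.9, 257.7]
orientation: [-2.409, -2.006, 0.01]
ft_force: [-4.1, 0.2, 0.7]
width: 13.9
```

```bash
python3 -c "
from inc import *
from ang import *
inc([],-10.4)
p=np.array(ctrl.get_obs()['ee_pos'])+[0,0,19]-H; print(p@f,np.hypot(p@e,p[2]),np.degrees(np.arctan2(p[2],-p@e)))
"
```

```text
t 14.22 tcp [541.2  97.9 257.7] a0 -10.44 q6 0.34 F [-4.1  0.2  0.7] w 13.9 yaw -0.0 tilt [-0.0092  0.0013 -1.    ]
-0.32830371180243195 166.58240713072865 61.70325047096449
```

Emit:
move_arm:
  increments: [255,-5,0,3,0,255,-10,0,6,0,255,-14,0,9,0,255,-18,0,11,0,255,-18,0,11,0,255,-18,0,11,0]

```text
t: 14.98
ee_pos: [537.9, 80.5, 246.8]
orientation: [-2.409, -2.005, 0.008]
ft_force: [-4.3, 3.6, 3.8]
width: 13.9
```

```bash
python3 -c "
from inc import *
from ang import *
inc([],-10.4)
p=np.array(ctrl.get_obs()['ee_pos'])+[0,0,19]-H; print(p@f,np.hypot(p@e,p[2]),np.degrees(np.arctan2(p[2],-p@e)))
"
```

```text
t 14.97 tcp [537.9  80.5 246.8] a0 -10.47 q6 0.31 F [-4.3  3.6  3.8] w 13.9 yaw -0.1 tilt [-0.0087  0.0025 -1.    ]
-0.4178019478214916 166.70285277293232 54.531329133280096
```

Emit:
move_arm:
  increments: [0,0,0,0,0,0,0,0,0,0,0,0,0,0,0,0,0,0,0,0,0,0,0,0,0,0,0,0,0,0,0,0,0,-50,0,0,-20,0,-100,0,0,-80,0,-110,0,0,-140,0,-110,0,0,-200,0,-110,0,0,-260,0,-110,0]

```text
t: 16.48
ee_pos: [491.1, -177.2, 356.9]
orientation: [-2.409, -2.006, 0.007]
ft_force: [0.7, 0.1, -0.3]
width: 87.9
```

Emit:
move_arm:
  increments: [0,-60,0,0,0,0,-80,0,0,0,0,-80,0,0,0]

```text
t: 16.85
ee_pos: [476.4, -256.4, 356.6]
orientation: [-2.411, -2.003, 0.007]
ft_force: [0.4, 0.9, 0.9]
width: 87.8
```

```bash
python3 look.py 7; python3 - <<'E'
from inc import *
import pickle
inc([],-10.3)
d=pickle.load(open('im7.pkl','rb'))
crop(d['scene'],'sc7',245,100,375,220,6)
crop(d['top'],'tc7',200,130,320,250,6)
g=d['scene']['frame'].astype(int).mean(2).astype(int)
for v in range(160,180): print(v,'c292',g[v,292:324])
g=d['top']['frame'].astype(int).mean(2).astype(int)
for v in (178,182,212,218,224,230,236): print(v,'c228',g[v,228:254])
E
```

```text
t 16.95 tcp [ 476.8 -254.8  356.7] a0 -10.42 q6 -0.33 F [-0.1  0.2 -0.4] w 87.6 yaw -0.1 tilt [-0.0081  0.0029 -1.    ]
160 c292 [168 129  90  67  64  81 111 135 147 151 148 136 118  98  84  78  76  74
  72  72  72  72  72  73  73  71  67  59  49  37  28  22]
161 c292 [185 157 116  79  63  73  98 122 139 149 152 146 133 112  91  79  75  73
  72  72  72  72  72  73  73  72  72  68  62  51  38  26]
162 c292 [196 176 137  89  59  61  77 101 122 138 148 150 143 129 110  92  79  74
  72  72  72  72  72  73  73  73  73  72  68  61  50  37]
163 c292 [196 177 140  91  57  50  60  77 100 122 137 147 147 143 133 116  94  79
  73  72  72  72  72  73  73  73  73  73  72  69  62  50]
164 c292 [179 159 124  83  54  45  50  60  76  98 120 136 146 149 147 137 118  95
  79  73  71  72  72  72  73  73  73  73  72  72  69  62]
165 c292 [145 128 105  80  60  48  45  50  59  75  97 119 137 147 152 149 137 117
  94  79  73  71  72  72  73  73  73  73  73  73  73  69]
166 c292 [113 106  97  87  73  57  47  44  49  60  76  97 120 137 148 151 148 137
 117  94  79  73  72  73  73  73  73  73  73  73  73  72]

[... 1931 characters left out ...]
 75]
182 c228 [ 96  96  96  97  96  97  97  97  96  97  97  97 108 118 123 121 120 129
 140 133 141 153 149 127 110 105]
212 c228 [ 96  96  98  97  97  97  98  96  99 116 123 123 126 120 104  93  94  93
  93  94  95  94  95  94  94  93]
218 c228 [ 96  97  98  96  98  97  98  98 107 117 121 123 118 100  91  92  95  95
  94  93  94  95  95  95  94  94]
224 c228 [ 96  97  97  98  97  97  98 101 118 123 122 121 117 105  97  95  95  95
  95  94  95  94  94  95  94  94]
230 c228 [ 96  97  98  97  98  97  99 116 123 122 121 117 102  93  94  96  95  94
  94  95  95  96  96  95  95  95]
236 c228 [ 97  97  97  98  97  97 104 113 119 119 113 100  93  94  94  94  95  95
  95  95  95  95  95  95  95  95]
```

View pics/sc7.png

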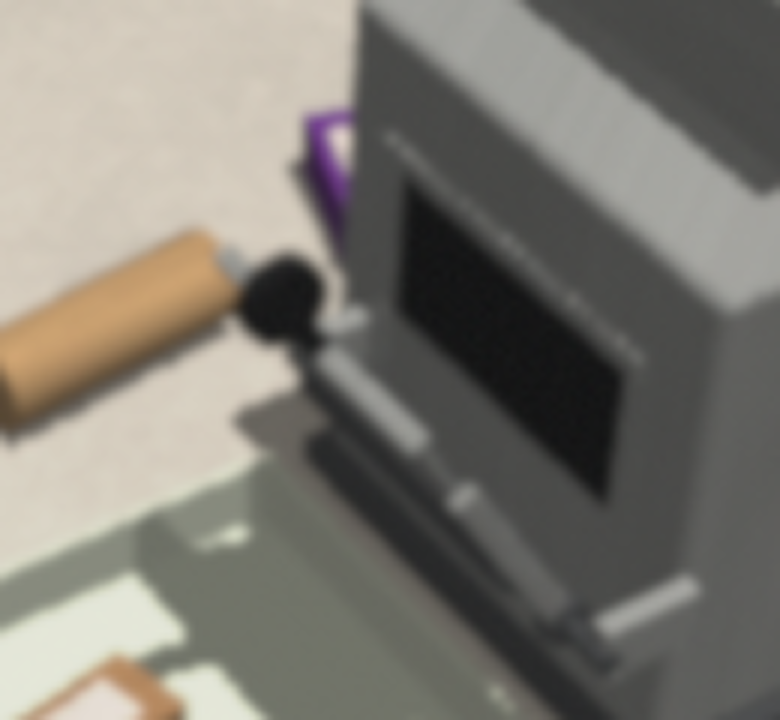

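View pics/tc7.png

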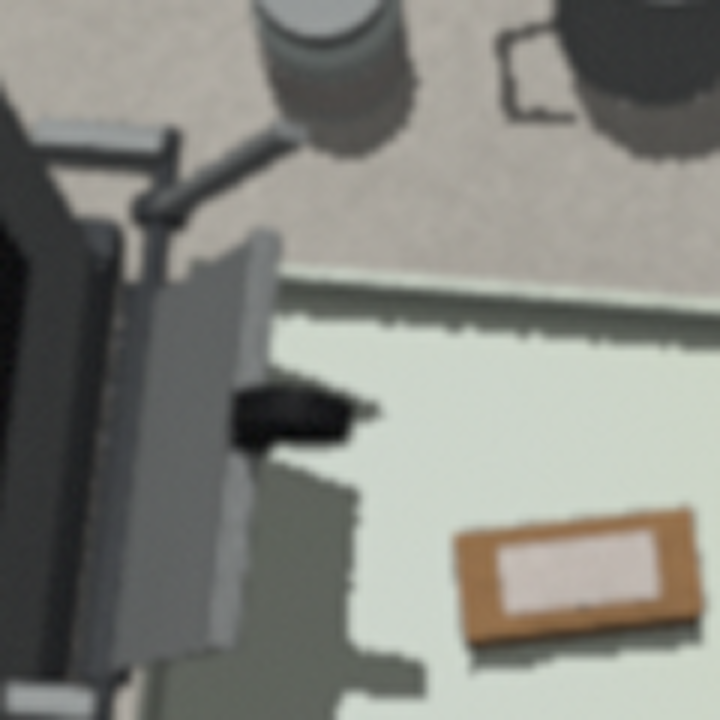

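```bash
python3 -c "
from cmp import *
import pickle
d=pickle.load(open('im7.pkl','rb'))
run(d['top'],d['scene'],[(243.0,178),(238.35,218),(236.4,236)],[(304.7,164),(308.75,168),(311.8,171)])
"
```

```text
(0, 0) [(array([62.3, 62.2, 62.1]), np.float64(60.6), 'diff', np.float64(1.64)), (array([61.8, 62.4, 62.5]), np.float64(59.3), 'diff', np.float64(2.9))]
(-4, -2) [(array([61.3, 61.2, 61.2]), np.float64(59.6), 'diff', np.float64(1.61)), (array([60. , 60.6, 60.7]), np.float64(57.5), 'diff', np.float64(2.9))]
(-4, 2) [(array([60.3, 60.2, 60.1]), np.float64(58.6), 'diff', np.float64(1.57)), (array([59.7, 60.3, 60.4]), np.float64(57.3), 'diff', np.float64(2.88))]
(2, 3) [(array([62.3, 62.2, 62.1]), np.float64(60.5), 'diff', np.float64(1.63)), (array([62.6, 63.1, 63.2]), np.float64(60.1), 'diff', np.float64(2.9))]
```

```bash
python3 -c "
from inc import *
from ang import *
p=pt(0,166,61.3)-[0,0,18]
inc([p+[0,0,100],p],-10.4)
for th in (61.3,59,57,55,54,53,52.2,51.5): print(th,np.round(165*np.array([np.cos(np.radians(61.3))-np.cos(np.radians(th)),-(np.sin(np.radians(th))-np.sin(np.radians(61.3)))]),1))
"
```

```text
t 16.95 tcp [ 476.8 -254.8  356.7] a0 -10.42 q6 -0.33 F [-0.1  0.2 -0.4] w 87.6 yaw -0.0 tilt [-0.0081  0.0029 -1.    ]
[541.43057126  97.14018587 357.60626318] -> [ 3.578e+02 -1.000e-01 -4.000e-01]
[541.43057126  97.14018587 257.60626318] -> [357.6   0.8  99.6]
61.3 [ 0. -0.]
59 [-5.7  3.3]
57 [-10.6   6.3]
55 [-15.4   9.6]
54 [-17.7  11.2]
53 [-20.1  13. ]
52.2 [-21.9  14.4]
51.5 [-23.5  15.6]
```

Emit:
move_arm:
  increments: [0,60,0,0,0,0,120,0,0,0,0,180,0,0,0,0,240,0,0,0,0,300,0,0,0,0,358,0,0,0,0,358,0,50,0,0,358,0,90,0,0,358,0,99,0,0,358,0,99,0,255,358,0,99,0,255,358,0,99,0]

```text
t: 18.45
ee_pos: [541.6, 97.7, 259.7]
orientation: [-2.41, -2.006, 0.003]
ft_force: [-0.8, -0.2, 0.1]
width: 71.1
```

Emit:
move_arm:
  increments: [255,0,0,0,0,255,0,0,0,0,255,0,0,0,0,255,0,0,0,0,255,0,0,0,0,255,0,0,0,0,255,0,0,0,0]

```text
t: 19.32
ee_pos: [541.1, 97.7, 259.6]
orientation: [-2.409, -2.006, 0.004]
ft_force: [-3.3, -0.2, 1.0]
width: 13.9
```

Emit:
move_arm:
  increments: [255,-6,0,3,0,255,-11,0,6,0,255,-15,0,10,0,255,-20,0,13,0,255,-23,0,15,0,255,-23,0,15,0]

```text
t: 20.08
ee_pos: [536.8, 74.7, 244.8]
orientation: [-2.41, -2.005, 0.004]
ft_force: [-5.2, 1.9, 5.6]
width: 13.8
```

```bash
python3 -c "
from inc import *
from ang import *
inc([],-10.4)
p=np.array(ctrl.get_obs()['ee_pos'])+[0,0,19]-H; print(p@f,np.hypot(p@e,p[2]),np.degrees(np.arctan2(p[2],-p@e)))
"
```

```text
t 20.07 tcp [536.8  74.7 244.8] a0 -10.49 q6 0.29 F [-5.2  1.9  5.6] w 13.8 yaw -0.1 tilt [-0.0061  0.0036 -1.    ]
-0.48385903381237194 168.66521929806186 52.51906682998677
```

Emit:
move_arm:
  increments: [0,0,0,0,0,0,0,0,0,0,0,0,0,0,0,0,0,0,0,0,0,0,0,0,0,0,0,0,0,0,0,0,0,-50,0,0,-20,0,-100,0,0,-80,0,-110,0,0,-140,0,-110,0,0,-200,0,-110,0,0,-260,0,-110,0]

```text
t: 21.58
ee_pos: [489.6, -183.1, 354.5]
orientation: [-2.41, -2.006, 0.003]
ft_force: [0.3, -0.0, -0.7]
width: 88.1
```

Emit:
move_arm:
  increments: [0,-60,0,0,0,0,-80,0,0,0,0,-80,0,0,0]

```text
t: 21.95
ee_pos: [474.9, -262.3, 354.1]
orientation: [-2.412, -2.003, 0.003]
ft_force: [-0.6, 0.3, 0.5]
width: 88.1
```

```bash
python3 look.py 8; python3 - <<'E'
from inc import *
import pickle
inc([],-10.3)
d=pickle.load(open('im8.pkl','rb'))
crop(d['scene'],'sc8',245,100,375,220,6)
g=d['scene']['frame'].astype(int).mean(2).astype(int)
for v in range(160,176): print(v,'c292',g[v,292:324])
g=d['top']['frame'].astype(int).mean(2).astype(int)
for v in (178,182,212,218,224,230,236): print(v,'c228',g[v,228:254])
save(d['top'],'top8')
E
```

```text
t 22.05 tcp [ 475.3 -260.6  354.2] a0 -10.44 q6 -0.34 F [ 0.4 -0.8  0.3] w 87.9 yaw -0.1 tilt [-0.0055  0.004  -1.    ]
160 c292 [162 124  84  62  80 111 133 142 137 123 108  97  92  85  80  78  75  74
  73  72  71  72  73  72  73  71  67  60  50  36  26  23]
161 c292 [184 156 115  82  91 119 138 147 147 139 123 105  91  81  76  75  74  73
  72  72  72  72  72  72  73  73  71  68  61  50  37  27]
162 c292 [196 176 136  93  85 110 131 144 150 148 139 121 100  82  75  74  73  72
  72  71  72  71  72  73  73  74  73  72  69  62  50  37]
163 c292 [195 177 139  92  70  87 112 133 146 151 149 139 119  96  81  74  73  72
  72  72  72  71  72  73  74  73  73  73  73  69  62  51]
164 c292 [179 159 124  83  59  64  88 113 133 145 151 148 137 118  97  81  75  72
  72  71  71  72  72  73  73  73  73  73  73  72  69  63]
165 c292 [145 128 105  79  60  53  64  88 112 132 144 148 147 137 119  97  81  74
  72  71  72  72  72  73  73  73  73  73  74  73  72  69]
166 c292 [113 106  97  87  73  59  53  64  86 111 131 142 147 146 137 119  97  82
  74  72  72  71  72  73  73  73  73  73  73  73  73  72]

[... 1371 characters left out ...]
 73]
182 c228 [ 98  98  99  99 100  99  99  99 100  99  99 100  99 100 105 117 123 126
 118 112 137 152 150 128 109 104]
212 c228 [ 99  99  97  99 100 100 100 101 100  98  97 107 120 129 135 124 101  92
  93  93  92  94  94  94  93  95]
218 c228 [100  99  99  99 100 101 100 101 100  99 103 116 122 128 121 104  95  93
  95  93  95  94  94  94  95  95]
224 c228 [ 98  99 100  99 101 100 100 101 100 103 118 123 130 129 118 103  94  94
  95  95  95  94  95  95  94  94]
230 c228 [ 98  99 100  99 100 100 100  98  97 106 117 122 125 120  99  92  94  95
  95  94  95  95  94  95  95  94]
236 c228 [ 98 100 100 102 100 101 101  99 103 114 125 139 129 107  95  95  95  95
  95  94  94  95  94  94  95  95]
```

View pics/sc8.png

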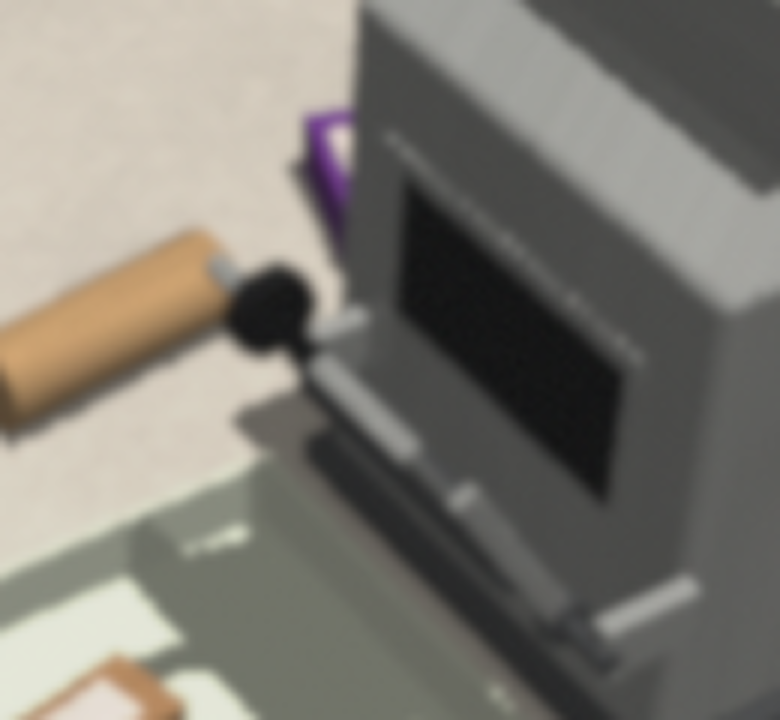

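View pics/top8.png

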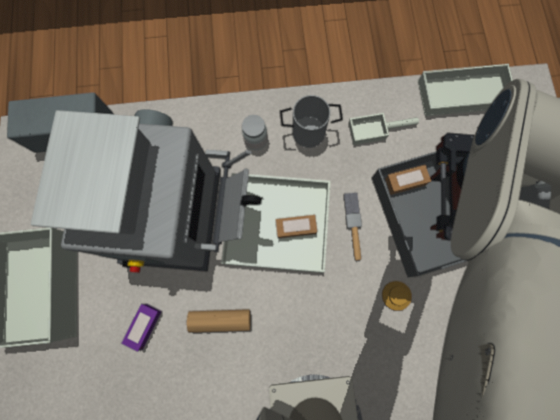

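```bash
python3 -c "
from cmp import *
import pickle
d=pickle.load(open('im8.pkl','rb'))
run(d['top'],d['scene'],[(245.1,178),(240.6,218),(238.7,236)],[(301.9,164),(305.95,168),(308.95,171)])
"
```

```text
(0, 0) [(array([59.9, 59.9, 59.8]), np.float64(60.6), 'diff', np.float64(-0.73)), (array([59.5, 60. , 60.1]), np.float64(59.3), 'diff', np.float64(0.55))]
(-4, -2) [(array([58.9, 58.9, 58.8]), np.float64(59.6), 'diff', np.float64(-0.76)), (array([57.7, 58.2, 58.2]), np.float64(57.5), 'diff', np.float64(0.51))]
(-4, 2) [(array([57.9, 57.8, 57.8]), np.float64(58.6), 'diff', np.float64(-0.79)), (array([57.4, 57.9, 58. ]), np.float64(57.3), 'diff', np.float64(0.5))]
(2, 3) [(array([59.9, 59.8, 59.7]), np.float64(60.5), 'diff', np.float64(-0.73)), (array([60.3, 60.8, 60.9]), np.float64(60.1), 'diff', np.float64(0.57))]
```

```bash
cat > lab.py <<'E'
from ang import *
import pickle
d=pickle.load(open('im8.pkl','rb'));t,s=d['top'],d['scene']
# disc x check
d0=pickle.load(open('im0.pkl','rb'))
for im,uv in ((d0['top'],(288.2,212.2)),(d0['scene'],(265.6,191.9))):
    p=onz(im,uv,164); print('disc z164',p.round(1),'mx',round((p-H)@f,1),'my',round((p-H)@e,1))
for n,im,b in (('top',t,(270,205,325,245)),('scene',s,(230,200,290,250))):
    u0,v0,u1,v1=b
    c=im['frame'][v0:v1,u0:u1,::-1]; hsv=cv2.cvtColor(np.ascontiguousarray(c),cv2.COLOR_BGR2HSV)
    br=((hsv[...,0]>5)&(hsv[...,0]<18)&(hsv[...,1]>90)).astype(np.uint8)
    cnt=max(cv2.findContours(br,cv2.RETR_EXTERNAL,cv2.CHAIN_APPROX_NONE)[0],key=cv2.contourArea)
    fill=np.zeros_like(br);cv2.drawContours(fill,[cnt],-1,1,-1)
    lab=((fill==1)&(hsv[...,1]<60)&(hsv[...,2]>120)).astype(np.uint8)
    cl=max(cv2.findContours(lab,cv2.RETR_EXTERNAL,cv2.CHAIN_APPROX_NONE)[0],key=cv2.contourArea)
    M=cv2.moments(lab,True); uv=(M['m10']/M['m00']+u0,M['m01']/M['m00']+v0)
    print(n,'label px',np.round(uv,1),'->',onz(im,uv,47).round(1))
    r=cv2.boxPoints(cv2.minAreaRect(cl))+[u0,v0]; print(' label corners',[onz(im,q,47)[:2].round(1).tolist() for q in r])
    r=cv2.boxPoints(cv2.minAreaRect(cnt))+[u0,v0]; print(' box corners',[onz(im,q,47)[:2].round(1).tolist() for q in r])
    k=10; o=cv2.resize(c,None,fx=k,fy=k,interpolation=cv2.INTER_CUBIC); cv2.imwrite(f'pics/lab{n}.png',o)
E
python3 lab.py
```

```text
disc z164 [525.3  12.6 164. ] mx -0.6 my -165.7
disc z164 [529.9  16.4 164. ] mx 3.3 my -161.2
top label px [296.  224.8] -> [512.5  -8.4  47. ]
 label corners [[527.8, 27.3], [528.3, -44.2], [497.2, -43.9], [496.7, 27.1]]
 box corners [[533.7, 44.1], [534.8, -61.0], [485.0, -60.5], [484.0, 43.6]]Traceback (most recent call last):
  File "lab.py", line 15, in <module>
    cl=max(cv2.findContours(lab,cv2.RETR_EXTERNAL,cv2.CHAIN_APPROX_NONE)[0],key=cv2.contourArea)
ValueError: max() iterable argument is empty
```

View pics/labtop.png

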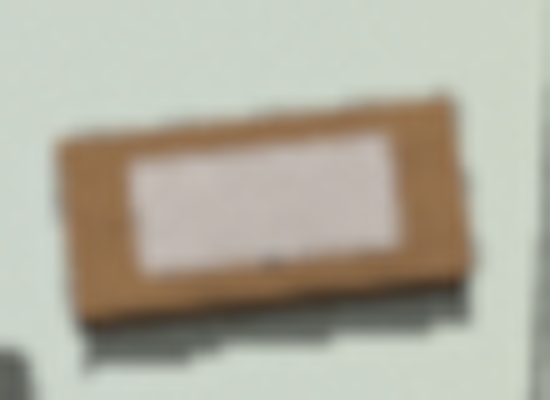

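```bash
python3 -c "
from h import *
import pickle
d=pickle.load(open('im0.pkl','rb'))
crop(d['top'],'tt',365,140,495,285,4.5)
crop(d['scene'],'ts',75,220,235,360,4.5)
"
```

```text
(no output)
```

View pics/tt.png

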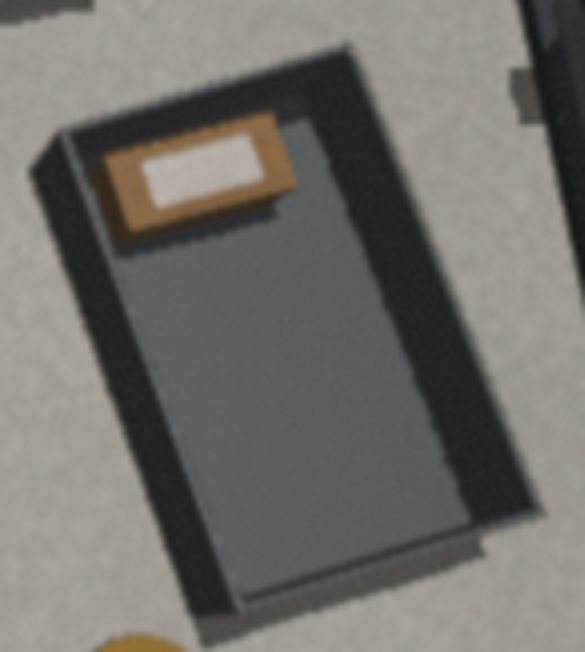

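View pics/ts.png

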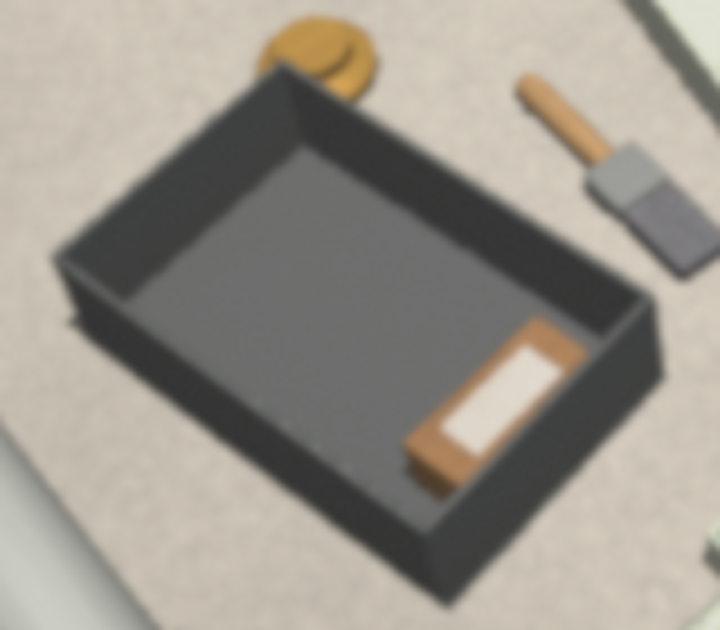

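```bash
python3 -c "
from h import *
import pickle
d=pickle.load(open('im0.pkl','rb'))
t,s=d['top'],d['scene']
T=lambda u,v:(364.5+u/4.5+.1,139.5+v/4.5+.1)
S=lambda u,v:(74.5+u/4.5+.1,219.5+v/4.5+.1)
c=np.array([onz(t,T(*p),85) for p in ((65,133),(350,45),(540,515),(240,608))]);print(c.round(1),[round(np.linalg.norm(c[i]-c[i-1]),1) for i in range(4)],c.mean(0))
x=(c[0]+c[1]-c[2]-c[3]);print('x dir',np.degrees(np.arctan2(x[1],x[0])))
c=np.array([onz(s,S(*p),85) for p in ((653,298),(432,530),(60,258),(283,68))]);print(c.round(1),[round(np.linalg.norm(c[i]-c[i-1]),1) for i in range(4)],c.mean(0))
x=(c[0]+c[1]-c[2]-c[3]);print('x dir',np.degrees(np.arctan2(x[1],x[0])))
print('packed label',onz(t,T(203,170),47),onz(s,S(500,398),47))
"
```

```text
[[ 633.  -244.7   85. ]
 [ 670.1 -425.1   85. ]
 [ 379.2 -480.1   85. ]
 [ 346.  -299.6   85. ]] [np.float64(292.2), np.float64(184.2), np.float64(296.0), np.float64(183.5)] [ 507.09335967 -362.3687707    85.        ]
x dir 10.761510161687726
[[ 639.2 -241.7   85. ]
 [ 675.2 -420.4   85. ]
 [ 386.9 -477.2   85. ]
 [ 353.2 -300.3   85. ]] [np.float64(291.9), np.float64(182.3), np.float64(293.9), np.float64(180.1)] [ 513.59892042 -359.91777766   85.        ]
x dir 11.354069241391175
packed label [ 611.88654513 -337.01733045   47.        ] [ 611.10445885 -333.2669853    47.        ]
```

```bash
python3 -c "
from inc import *
inc([[500,-100,250],[512,-20,150],[512,-20,75]],0.5)
"
```

```text
t 22.05 tcp [ 475.3 -260.6  354.2] a0 -10.44 q6 -0.34 F [ 0.4 -0.8  0.3] w 87.9 yaw -10.9 tilt [-0.0055  0.004  -1.    ]
[500, -100, 250] -> [162.1  -4.2 104.7]
[512, -20, 150] -> [242.7  -6.2 205. ]
[512, -20, 75] -> [242.5  -5.8 280. ]
```

Emit:
move_arm:
  increments: [0,40,-1,20,-3,0,80,-2,45,-6,0,120,-3,75,-9,0,160,-4,105,-11,0,200,-5,145,-11,0,230,-6,185,-11,0,242,-6,225,-11,0,242,-6,270,-11,0,242,-6,280,-11,0,242,-6,280,-11]

```text
t: 23.3
ee_pos: [511.7, -19.5, 75.2]
orientation: [-2.204, -2.228, 0.002]
ft_force: [0.5, 0.7, 0.9]
width: 87.5
```

```bash
python3 -c "
from inc import *
inc([[512,-20,75],[512,-20,15]],0.5)
im=ctrl.get_image('scene')
crop(im,'sc9',205,110,345,260,4)
save(im,'full9')
"
```

```text
t 23.3 tcp [511.7 -19.5  75.2] a0 0.63 q6 -0.08 F [0.5 0.7 0.9] w 87.5 yaw 0.1 tilt [-0.0061  0.0042 -1.    ]
[512, -20, 75] -> [-0.5  0.3  0.2]
[512, -20, 15] -> [-0.7  0.7 60.2]
```

View pics/sc9.png

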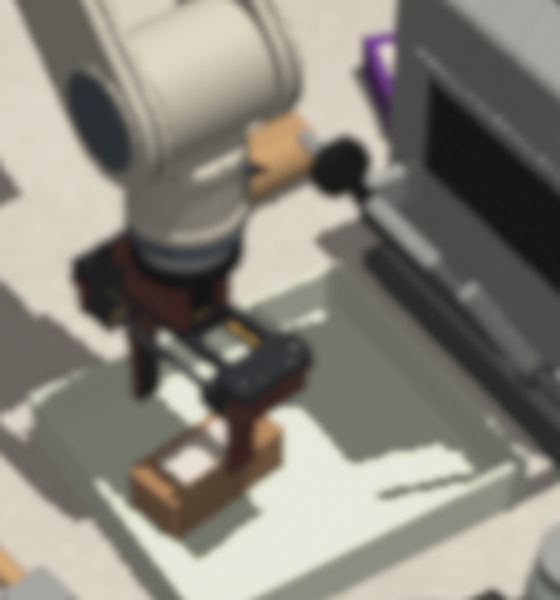

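Emit:
move_arm:
  increments: [0,0,0,30,0,0,0,0,55,0,0,0,0,60,0,0,0,0,60,0,255,0,0,60,0,255,0,0,60,0,255,0,0,60,0,255,0,0,60,0,255,0,0,60,0,255,0,0,60,0,255,0,0,60,0,255,0,0,60,0]

```text
t: 24.85
ee_pos: [512.3, -19.7, 16.2]
orientation: [-2.206, -2.229, -0.0]
ft_force: [-0.8, 0.3, 4.6]
width: 50.0
```

```bash
python3 -c "
from inc import *
inc([],0.5)
im=ctrl.get_image('scene')
crop(im,'sc10',205,110,345,260,4)
"
```

```text
t 24.85 tcp [512.3 -19.7  16.2] a0 0.6 q6 -0.08 F [-0.8  0.3  4.6] w 50.0 yaw 0.1 tilt [-0.004  0.004 -1.   ]
```

View pics/sc10.png

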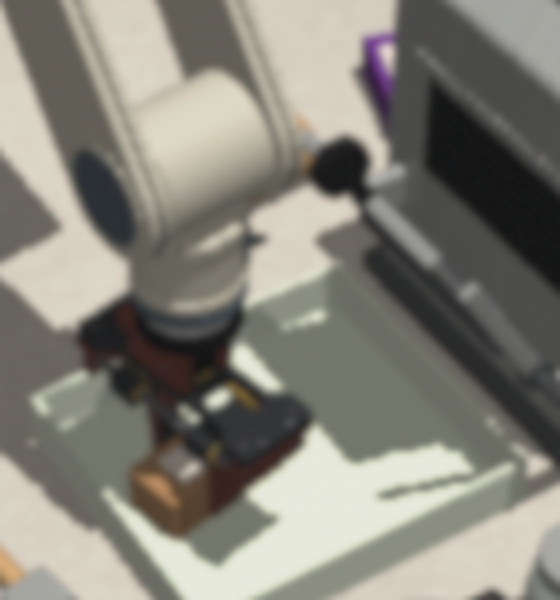

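Emit:
move_arm:
  increments: [255,0,0,-10,0,255,0,0,-35,0,255,0,0,-65,0,255,-10,0,-100,0,255,-30,0,-130,0,255,-60,0,-140,0,255,-60,0,-140,0]

```text
t: 25.78
ee_pos: [513.8, -81.6, 157.0]
orientation: [-2.209, -2.228, -0.001]
ft_force: [-0.3, 0.8, -2.3]
width: 50.1
```

```bash
python3 -c "
from inc import *
a=np.radians(11)
# carton centre rel TCP: 11.5mm along +y(world) in carry pose => along tool x ; place carton centre at tote (-20,0)
C=np.array([509,-361])-20*np.array([np.cos(a),np.sin(a)])
p=C-11.5*np.array([-np.sin(a),np.cos(a)]); print(C,p)
inc([[p[0],p[1],155],[p[0],p[1],60],[p[0],p[1],17]],11.1)
im=ctrl.get_image('scene')
save(im,'full11')
"
```

```text
[ 489.36745633 -364.81617991] [ 491.56175978 -376.10489252]
t 25.77 tcp [513.8 -81.6 157. ] a0 0.48 q6 -0.19 F [-0.3  0.8 -2.3] w 50.1 yaw -10.6 tilt [-0.0023  0.0035 -1.    ]
[np.float64(491.56175977787694), np.float64(-376.10489251717905), 155] -> [-294.3  -24.7    1. ]
[np.float64(491.56175977787694), np.float64(-376.10489251717905), 60] -> [-294.7  -24.5   96. ]
[np.float64(491.56175977787694), np.float64(-376.10489251717905), 17] -> [-294.8  -24.4  139. ]
```

View pics/full11.png

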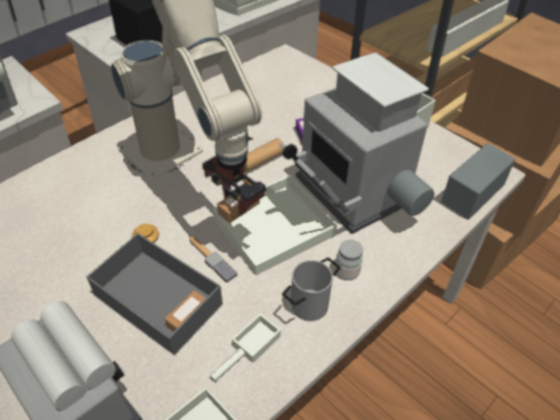

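Emit:
move_arm:
  increments: [255,-40,-3,0,0,255,-85,-7,0,-3,255,-130,-11,0,-6,255,-175,-15,0,-9,255,-220,-19,0,-11,255,-260,-22,0,-11,255,-285,-24,0,-11,255,-295,-25,0,-11,255,-295,-25,20,-11,255,-295,-25,20,-11]

```text
t: 27.08
ee_pos: [489.4, -373.3, 132.5]
orientation: [-1.98, -2.425, -0.001]
ft_force: [-0.5, 0.3, -2.9]
width: 49.9
```

```bash
python3 look.py 12; python3 -c "
from inc import *
inc([[491.5,-376,60],[491.5,-376,17]],11.1)
import pickle
d=pickle.load(open('im12.pkl','rb'))
crop(d['scene'],'ts12',75,200,235,360,4.5)
"
```

```text
t 27.18 tcp [ 490.5 -374.3  134.2] a0 11.57 q6 -0.87 F [-0.3  0.1 -2.3] w 50.4 yaw 0.5 tilt [-0.0054  0.0055 -1.    ]
[491.5, -376, 60] -> [-2.3  1.  74.2]
[491.5, -376, 17] -> [ -2.6   1.2 117.2]
```

View pics/ts12.png

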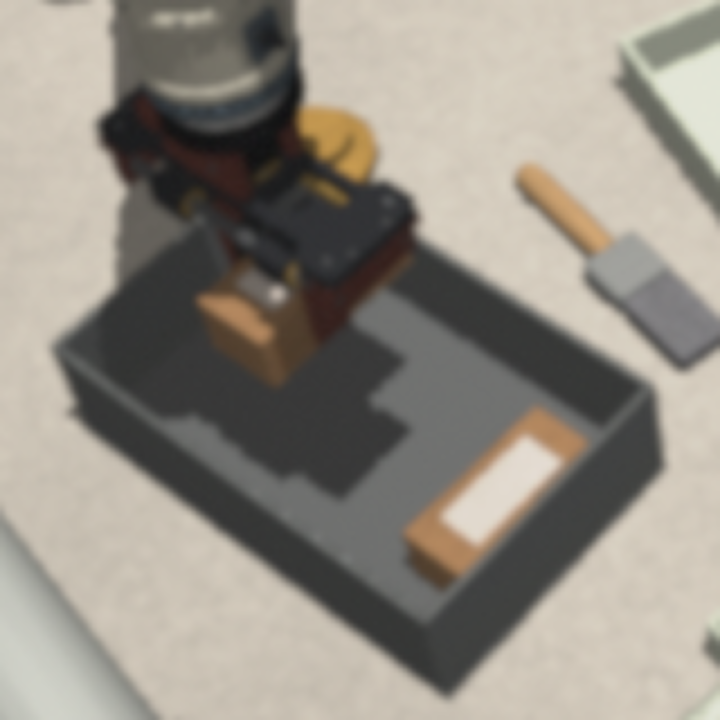

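Emit:
move_arm:
  increments: [255,-2,1,30,0,255,-2,1,60,0,255,-2,1,85,0,255,-2,1,100,0,255,-2,1,110,0,255,-2,1,115,0,255,-2,1,118,0,255,-2,1,118,0]

```text
t: 28.18
ee_pos: [491.4, -375.6, 16.5]
orientation: [-1.982, -2.428, -0.001]
ft_force: [-0.0, -0.1, -2.3]
width: 50.0
```

Emit:
move_arm:
  increments: [255,0,0,1,0,255,0,0,2,0,255,0,0,2,0]

```text
t: 28.55
ee_pos: [491.7, -375.8, 16.2]
orientation: [-1.982, -2.429, -0.001]
ft_force: [-3.1, 2.1, 9.2]
width: 49.8
```

Contact: +9 N from below, so the carton is on the floor. I release it, raise straight up, and look.

Emit:
move_arm:
  increments: [0,0,0,0,0,0,0,0,0,0,0,0,0,0,0,0,0,0,0,0,0,0,0,0,0,0,0,0,-20,0,0,0,0,-60,0,0,0,0,-110,0,0,0,0,-165,0,0,0,0,-220,0,0,-60,0,-240,0,0,-120,0,-240,0]

```text
t: 30.05
ee_pos: [518.3, -496.3, 261.2]
orientation: [1.984, 2.435, 0.001]
ft_force: [1.6, 0.4, -0.9]
width: 87.5
```

Emit:
move_arm:
  increments: [0,-60,0,0,0,0,-120,0,0,0,0,-180,0,0,0,0,-180,0,0,0]

```text
t: 30.55
ee_pos: [553.4, -676.1, 259.7]
orientation: [1.988, 2.432, -0.0]
ft_force: [0.0, 0.3, -0.2]
width: 87.9
```

```bash
python3 look.py 13; python3 -c "
from inc import *
inc([],11.1)
import pickle
d=pickle.load(open('im13.pkl','rb'))
crop(d['scene'],'ts13',75,200,235,360,4.5)
"
```

```text
t 30.65 tcp [ 554.1 -672.6  261.2] a0 11.6 q6 -1.1 F [0.1 0.7 0. ] w 87.8 yaw 0.5 tilt [ 4.e-04  7.e-04 -1.e+00]
```

View pics/ts13.png

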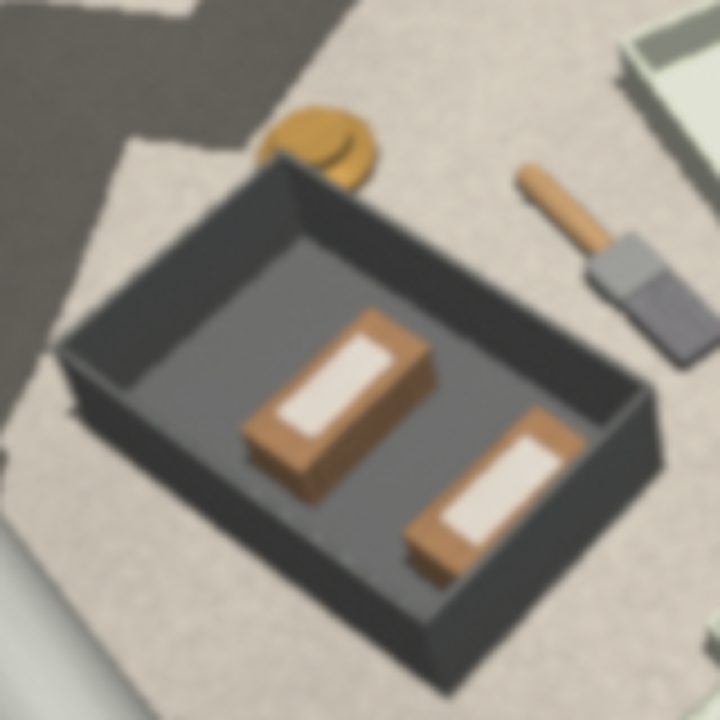

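View pics/scene13.png

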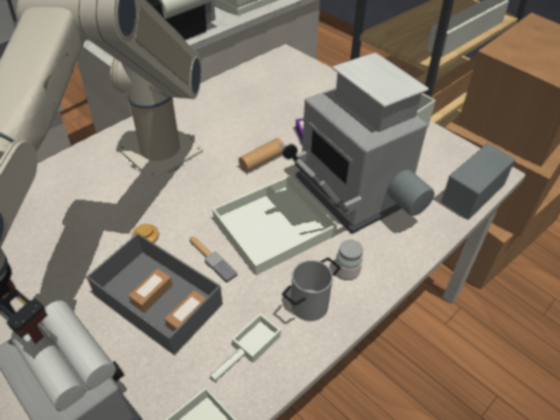

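View pics/top13.png

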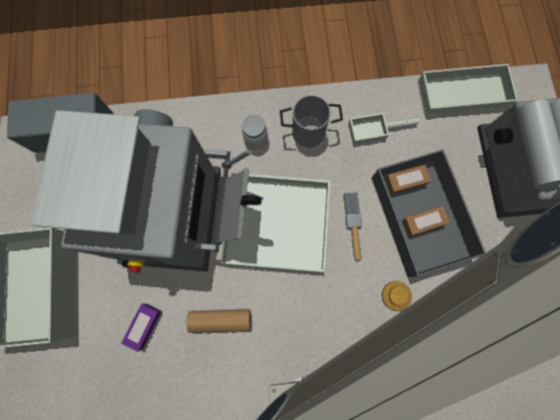

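Emit:
move_arm:
  increments: [0,20,0,-40,0,0,40,0,-80,0,0,40,0,-80,0,0,40,0,-80,0]

```text
t: 31.15
ee_pos: [546.1, -632.1, 342.3]
orientation: [1.984, 2.435, 0.001]
ft_force: [0.4, 0.7, 0.6]
width: 87.7
```

```bash
python3 - <<'E'
import pickle
from h import *
a=pickle.load(open('im8.pkl','rb'));b=pickle.load(open('im13.pkl','rb'))
for c,(u0,v0,u1,v1) in (('scene',(255,130,350,215)),('top',(205,145,270,245))):
    x=a[c]['frame'][v0:v1,u0:u1].mean(2).astype(np.float32);y=b[c]['frame'][v0:v1,u0:u1].mean(2).astype(np.float32)
    print(c,cv2.phaseCorrelate(x,y),np.abs(x-y).max(),np.abs(x-y).mean())
g=b['scene']['frame'].astype(int).mean(2).astype(int)
for v in (164,168,171): print(v,'c292',g[v,292:324])
g=b['top']['frame'].astype(int).mean(2).astype(int)
for v in (178,218,236): print(v,'c228',g[v,228:254])
t,s=b['top'],b['scene']
print('carton label',onz(t,(427.5,220),47))
o=ctrl.get_obs();print(o['ft_force'],o['qvel'],o['t'])
E
```

```text
scene ((0.0028967861236850467, -0.02601876981236728), 0.9957115723027123) 69.66667 3.1505058
top ((-0.01590473859425856, 0.019420354543264295), 1.0014188951916165) 13.666672 2.7333846
164 c292 [174 155 121  81  57  62  85 110 129 141 146 144 134 115  94  79  72  71
  69  70  70  70  70  71  71  71  71  71  71  70  67  61]
168 c292 [ 97  97  95  94  91  83  70  56  50  61  83 107 126 138 143 141 132 115
  96  80  73  71  71  71  71  70  70  70  71  71  71  71]
171 c292 [ 96  96  94  92  87  81  71  61  53  48  46  48  61  84 111 132 142 144
 140 132 116  97  81  73  71  70  70  71  71  71  71  71]
178 c228 [ 90  93  95  96  95  96  96  97  97  97  97  97  96  97 100 114 119 121
 119 110  90  76  71  72  70  72]
218 c228 [ 96  96  97  97  98  97  99  97  97  97 102 114 119 120 116 101  92  92
  92  93  92  94  93  92  91  93]
236 c228 [ 96  97  97  98  98  99  98  98 100 112 119 126 120 103  94  92  92  93
  92  92  92  92  92  92  91  92]
carton label [ 488.0462798  -364.47949306   47.        ]
[0.37827562 0.74924629 0.62613261] [-0.00831988  0.0401043   0.00941404 -0.00162473 -0.000514    0.00031322] 31.15
```

The flap has not moved since the last correction, the carton lies flat in the tote, and the robot is clear. I hand in the job.

```bash
python3 -c "
from workcell import ctrl
print(ctrl.close_job())"
```

```text
the job is handed in; nothing more can be done
None
```

The job is handed in: the flap stands by itself close to parallel with the gauge bar, and the carton lies flat, label up, in the tote. It used about 31 of the 61 s, and the hand-in reported no verdict.

- **Flap:** I lifted it twice, then lowered it twice to correct the springback. The last check put it 0.7° below the gauge bar in the scene view and 0.5° above it in the top view. The two views disagree by about 1.3°, but both are well inside 3 degrees. It had not moved between that check and the last pictures before hand-in.
- **Carton:** I set it down until the tool felt the floor (about 9 N), then let go. The pictures show it beside the packed carton, about 20 mm to the -x side of the tote's centre.
- **Other things:** The gauge bar, the packed carton and the bystanders look where they were, by eye in the pictures rather than measured. The arm was clear of everything at hand-in, with about 1 N on the force reading.
- **Disagreement:** The two cameras were off from each other by about 5 mm in x, more than the stated 2 mm. I used the gripper's position when it held the disc as the reference.

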